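Swap the cards in an analyser card cage

ROBOT

A 7-joint arm with a two-finger parallel gripper is mounted at the origin on a cart in front of the work surface, level with it; the furniture and walls round the work are solid. World frame = base frame: x ahead of the robot, y to its left, z up, the work surface at z = 0. Lengths are in m, angles in rad, forces in N, time in s.
With the tool pointing down it reaches from about 0.425 to 0.875 m from the base axis. Payload 4.7 kg.
Tool frame: the origin (TCP) lies at the very end of the fingers, on their centre line; the grasp point (between the pads) lies 19 mm behind it; z points along the fingers, y is the line along which they close (so a half turn about z gives the same grasp; the last joint's range is limited). The gripper opens to 85 mm and grips with 20 to 120 N. Pads are 22 mm wide; open, the fingers measure 114 mm over their backs; the gripper's body (76 mm by 85 mm) begins 54 mm behind the grasp point. The pads swing forward as they close: fully open they stand 13 mm farther back than shut.
Start: joints at [1.228, 0.321, -0.07, 1.45, 0.023, 1.371, -0.057], TCP at [0.227, -0.609, 0.231] pointing down, gripper open.
Joint ranges: [-2.86, 2.86], [-0.3, 2.09], [-1.38, 1.24], [0.06, 2.45], [-1.56, 4.7], [0.09, 2.05], [-2.69, 2.69]. Speed limits (rad/s): [2.57, 2.57, 3.14, 3.14, 3.14, 3.14, 3.14].

INTERFACE

Orientations are given as a rotation vector (axis times angle).
In Python, from station import bot gives the robot as it stands. The module is installed in compiled form; this text tells all that it offers.
- The arm moves only by the tool move_arm, never from a script. Its argument "series" is a list of rows, each a list of 3 entries, a list of its own where there are three numbers: the shift along the tool's x, y, z in normalised numbers (1 is 600 mm), then the turn about the tool's z in normalised numbers (1 is 2 pi rad), then the finger opening in mm, from 0 to 85.4. A call has 1 to 10 rows; each row is the pose to reach, as a shift and turn from the pose commanded when the call began, along the tool's axes at that moment; what a row does not reach only later rows make up. A row lasts 1/8 s, in which the tool goes at most 62.5 mm and 10.7 degrees, less where a joint would pass 70% of its speed; a pose out of reach is approached as far as the arm can. A shift or turn number past 1, either way, is cut back to 1. A call with a gripper value outside its range is refused whole. The fingers move at their own pace and stop on an object; "force" is the grip in N (left out, the last holds). Time passes only in rows, so rows that repeat a pose let the fingers close. It gives the time, the measured TCP pose, the force, the opening and the grip force at its end, in the units of the state.
- bot.observe(): the state, without advancing time (a new reading comes with each control period).
- bot.read_camera(name): name is "scene" or "top" or "wrist"; returns (picture, depth): 400x640x3 uint8, red, green, blue; 400x640 float32, m along the optical axis (not along the pixel's ray), 0 where there is no reading.
- bot.calibration(name): a dict with "camera_matrix" (3x3 intrinsics, pixels), "T" (4x4, takes a point from camera to world coordinates). Camera axes: x right, y down, z forward; pixel columns grow to the right and rows downward; lengths in m; the calibration is good to about 2 mm. A picture is of the moment at which its call begins: read the wrist's pose just before it. calibration takes no time and is no camera call; for the wrist camera it gives the pose at the moment of the call.
- bot.finish_job(): hands the job in; it is judged then, once.
Trained networks look in the newest picture that a camera, given by its name, has taken for a name from the list of things; names that differ only in an ending like _2 or _b are one class to them, and where a whole thing is asked for, a point or a joint stands for the part that bears it (a point fixed in the world has none). Each returns a list of dicts, best first, with "confidence" (0 to 1); they miss things now and then, are a little off and sometimes report something else, mostly with a low value. They report only what shows in the picture. A call takes as long as a camera call.
- bot.outline_of(thing, camera): "mask" (400x640 bool, what is visible of it) and "bbox" ([left, top, right, bottom] in pixels, round what is visible of it).
The state is a dict: "time": time; "q": joint angles; "joint_vel": joint speeds; "joint_efforts": joint torques, N m; "tool_pos": TCP position; "orientation": TCP orientation; "force": force on the tool from outside, world axes, zero at the start; "wrist_torque": the same for the moment, N m; "opening": finger opening in m; "grip_force": force on a finger pad.
Only numpy, scipy, OpenCV 4.12 (cv2) and the standard library are available. Lean on these libraries where they do the work, as an engineer would, in place of code of your own. Each camera call takes 0.05 s, during which the arm holds its last target. There are 200 camera calls.

TASK

Change the circuit cards in the analyser's card cage on the counter. First pull the power plug out of the socket block on the cage and stand it upright on the open counter; then move the one or two old cards from the cage into free places of the card carrier, standing fully home there, and slide every new card, the ones that wait in the carrier now, down a pair of guides of its own in the cage until it sits on the bottom (any places will do). Only when all the cards are in, push the power plug back fully home in its socket; never lift a card while the plug is in.

Things in the scene. Friction and masses are not known exactly. Their poses are not given: they have to be found in the camera images.
- cage: Fixed aluminium card cage. Base 110 (x) by 252 (y: -72 to +180) by 10 mm; origin on the counter under the middle guide pair, z up. End walls at x = +/-50 mm, 82 mm high, with three pairs of vertical card guides 48 mm apart along y; cards go in from above, length along x, faces to +/-y. At y = 132 mm a socket block 90 (x) by 78 (y) mm, top 38 mm above the counter.
- cage_slot0 (a point): Floor of the cage's guide pair 0 (y = -48 mm in the cage's frame), 10 mm above the counter; axes as the cage's. Guides at x = +/-35 to 47 mm; channel 7 mm wide (board 4), 94 mm long (board 90), 60 mm high, flared mouth above, up to 73 mm. A seated card has its origin here. Old cards stand in one or two of the three.
- cage_slot1 (a point): Floor of the cage's guide pair 1 (y = 0 mm in the cage's frame), 10 mm above the counter; axes as the cage's. Guides at x = +/-35 to 47 mm; channel 7 mm wide (board 4), 94 mm long (board 90), 60 mm high, flared mouth above, up to 73 mm. A seated card has its origin here. Old cards stand in one or two of the three.
- cage_slot2 (a point): Floor of the cage's guide pair 2 (y = 48 mm in the cage's frame), 10 mm above the counter; axes as the cage's. Guides at x = +/-35 to 47 mm; channel 7 mm wide (board 4), 94 mm long (board 90), 60 mm high, flared mouth above, up to 73 mm. A seated card has its origin here. Old cards stand in one or two of the three.
- socket (a point): Centre of the mouth of the socket's rectangular hole, on top of the socket block on the cage; axes as the cage's. The hole is 48 (x) by 38 (y) mm and 25 mm deep. Seated, the plug's origin lies 22 mm below this point and its flange rests on the block. The plug is held by its own weight and friction only.
- carrier: Fixed grey plastic card carrier, built like the cage: base 110 (x) by 194 (y) by 10 mm, end walls 82 mm high, four guide pairs 48 mm apart along y. Origin on the counter under its middle; z up. Holds the new cards; at least one place is free. A pen lies within 25 mm of its +y side. Counter edge at world x = 0.43 m; right of y = 0.12 m the analyser stands like a wall at x = 0.58 m.
- carrier_slot0 (a point): Floor of the carrier's place 0 (y = -72 mm in the carrier's frame), 10 mm above the counter; axes as the carrier's. Channel 8 mm wide, otherwise as in the cage. A card standing home has its origin here.
- carrier_slot1 (a point): Floor of the carrier's place 1 (y = -24 mm in the carrier's frame), 10 mm above the counter; axes as the carrier's. Channel 8 mm wide, otherwise as in the cage. A card standing home has its origin here.
- carrier_slot2 (a point): Floor of the carrier's place 2 (y = 24 mm in the carrier's frame), 10 mm above the counter; axes as the carrier's. Channel 8 mm wide, otherwise as in the cage. A card standing home has its origin here.
- carrier_slot3 (a point): Floor of the carrier's place 3 (y = 72 mm in the carrier's frame), 10 mm above the counter; axes as the carrier's. Channel 8 mm wide, otherwise as in the cage. A card standing home has its origin here.
- old_0: An old circuit card, standing in the cage at the start (one or two of the three exist in a run, the others are absent): a green board 90 (x) by 4 (y) by 85 mm (z), with a grey grip bar 50 (x) by 14 (y) by 26 mm on its upper edge (from 85 to 111 mm above the origin). Origin at the middle of its lower edge; z up as it stands; it may be turned half round. 90 g.
- old_1: An old circuit card, standing in the cage at the start (one or two of the three exist in a run, the others are absent): a green board 90 (x) by 4 (y) by 85 mm (z), with a grey grip bar 50 (x) by 14 (y) by 26 mm on its upper edge (from 85 to 111 mm above the origin). Origin at the middle of its lower edge; z up as it stands; it may be turned half round. 90 g.
- old_2: An old circuit card, standing in the cage at the start (one or two of the three exist in a run, the others are absent): a green board 90 (x) by 4 (y) by 85 mm (z), with a grey grip bar 50 (x) by 14 (y) by 26 mm on its upper edge (from 85 to 111 mm above the origin). Origin at the middle of its lower edge; z up as it stands; it may be turned half round. 90 g.
- card_0: A new circuit card, standing in the carrier at the start (absent in some runs): same size, shape and grip bar as the old ones. Origin at the middle of its lower edge; z up as it stands; it may be turned half round. 90 g.
- card_1: A new circuit card, standing in the carrier at the start (absent in some runs): same size, shape and grip bar as the old ones. Origin at the middle of its lower edge; z up as it stands; it may be turned half round. 90 g.
- card_2: A new circuit card, standing in the carrier at the start (absent in some runs): same size, shape and grip bar as the old ones. Origin at the middle of its lower edge; z up as it stands; it may be turned half round. 90 g.
- plug: Power plug, a loose block without a cable: rectangular foot 44 (x) by 34 (y) by 22 mm, above it a flange 60 by 50 by 10 mm, above that a grip bar 50 (x) by 20 (y) by 30 mm; 62 mm high in all. Origin at the centre of the foot's underside; z up. In the socket at the start; it fits either way round. 250 g.

How it is judged:
By the outcome, as a careful person would: the job done as asked, in the order asked, and still so for the second after the job is handed in, with the robot touching nothing.
Of old_0, old_1, old_2 only 1 to 2 are there at a start; the rules pass over those that are not, and their reading is None.
Of card_0, card_1, card_2 only 2 to 3 are there at a start; the rules pass over those that are not, and their reading is None.
At some moment in a run one of plug may be knocked a few centimetres aside while the robot is not near it.
It also fails if it takes over 210 s, if anything falls off the work surface, if the arm or the gripper's body presses on something with over 40 N, if the wrist force passes 120 N, or if a joint passes its speed limit or range.

## Working session

There is one attempt and no reset: what is moved stays moved. The work goes in short steps, Python scripts to look and compute and a tool call to move; the robot and the scene stay as the last step left them, time stands still between calls to the robot, and variables do not carry over. Pictures are saved under pics/ and viewed, at most 14 in all, crops included, and the job is handed in when it is done.

Besides the shell and the picture viewer there is one more tool, called after ">>>" as name([rows], argument=value, ...), one row to a line, values as JSON. move_arm: Moves the arm, as the interface text tells. Its arguments: {"type":"object","properties":{"series":{"type":"array"},"force":{"type":"number"}},"required":["series"]}

```bash
mkdir -p pics; cat > h.py <<'E'
import numpy as np, cv2
from station import bot
from scipy.spatial.transform import Rotation as R
def cloud(name):
    im,d=bot.read_camera(name); c=bot.calibration(name); K=c["camera_matrix"];T=c["T"]
    v,u=np.mgrid[0:400,0:640]
    P=np.stack([(u-K[0,2])/K[0,0]*d,(v-K[1,2])/K[1,1]*d,d],-1)@T[:3,:3].T+T[:3,3]
    P[d==0]=np.nan
    return im,d,P
def save(im,n): cv2.imwrite(f"pics/{n}.png",im[:,:,::-1])
def tool():
    s=bot.observe(); return np.array(s["tool_pos"]),R.from_rotvec(s["orientation"]),s
E
python3 - <<'E'
from h import *
p,r,s=tool(); print(s["time"],p,r.as_matrix().round(3),s["opening"])
for n in("scene","top"):
    im,d,P=cloud(n); save(im,n+"0"); np.save(n+"P",P)
    print(n,bot.calibration(n)["T"].round(3).tolist())
    for t in("plug","old_0","card_0","cage","carrier"):
        for o in bot.outline_of(t,n):
            m=o["mask"]; Q=P[m]; Q=Q[~np.isnan(Q[:,0])]
            print(n,t,round(o["confidence"],2),o["bbox"],np.nanmedian(Q,0).round(3) if len(Q) else 0, Q[:,2].max().round(3) if len(Q) else 0)
E
```

```text
0.0 [ 0.22684095 -0.60856569  0.23021038] [[ 0.937  0.349 -0.001]
 [ 0.349 -0.937  0.002]
 [-0.    -0.002 -1.   ]] 0.08555188309927553
scene [[-0.732, -0.452, 0.51, -0.099], [-0.681, 0.463, -0.568, 0.715], [0.021, -0.763, -0.646, 0.857], [0.0, 0.0, 0.0, 1.0]]
scene plug 0.89 [219.8, 255.3, 257.3, 283.9] [0.506 0.33  0.052] 0.08
scene plug 0.7 [393.3, 138.4, 414.2, 164.5] [ 0.482 -0.278  0.102] 0.124
scene plug 0.15 [209.4, 207.2, 304.4, 304.7] [0.491 0.26  0.031] 0.086
scene old_0 0.65 [255.8, 209.9, 284.0, 238.9] [0.534 0.195 0.088] 0.124
scene old_0 0.59 [243.0, 221.5, 274.1, 261.6] [0.531 0.243 0.076] 0.125
scene old_0 0.2 [350.5, 154.9, 420.2, 213.1] [ 0.447 -0.162  0.033] 0.087
scene card_0 0.89 [382.9, 147.7, 404.6, 171.9] [ 0.481 -0.23   0.102] 0.125
scene card_0 0.86 [373.3, 153.1, 396.1, 188.3] [ 0.493 -0.183  0.079] 0.124
scene card_0 0.85 [392.5, 136.7, 415.0, 164.5] [ 0.482 -0.278  0.101] 0.124
scene card_0 0.63 [220.7, 252.7, 254.7, 282.2] [0.508 0.33  0.055] 0.081
scene cage 0.57 [205.1, 203.6, 308.2, 308.4] [0.492 0.26  0.032] 0.086
scene carrier 0.7 [349.6, 157.3, 419.3, 209.4] [ 0.451 -0.163  0.035] 0.087
top [[-0.006, -0.985, 0.172, 0.285], [-1.0, 0.009, 0.014, 0.012], [-0.015, -0.172, -0.985, 1.452], [0.0, 0.0, 0.0, 1.0]]
top plug 0.53 [213.8, 187.8, 230.9, 204.6] [0.517 0.318 0.051] 0.086
top old_0 0.59 [264.0, 173.3, 266.1, 196.1] [0.54  0.192 0.119] 0.127
top old_0 0.45 [240.5, 175.6, 253.2, 198.3] [0.535 0.239 0.117] 0.126
top card_0 0.57 [391.5, 190.3, 397.7, 210.7] [ 0.492 -0.23   0.093] 0.127
top card_0 0.46 [408.1, 186.3, 418.6, 214.5] [ 0.496 -0.278  0.089] 0.127
top card_0 0.45 [378.2, 188.6, 386.8, 213.4] [ 0.494 -0.182  0.11 ] 0.126
top card_0 0.27 [261.4, 171.1, 264.9, 200.2] [0.537 0.191 0.117] 0.127
top cage 0.97 [209.5, 167.9, 289.6, 210.8] [0.532 0.224 0.016] 0.097
top carrier 0.77 [353.6, 181.4, 423.9, 222.0] [ 0.488 -0.177  0.013] 0.12
```

```bash
python3 - <<'E'
from h import *
a=cv2.imread("pics/scene0.png")[100:330,170:470]; b=cv2.imread("pics/top0.png")[140:250,180:450]
cv2.imwrite("pics/v1.png",np.vstack([cv2.resize(a,(450,345)),cv2.resize(b,(450,220))]))
for n in("scene","top"):
    P=np.load(n+"P.npy")
    for lo,hi in((.105,.14),(.075,.1),(.05,.1)):
        m=((P[...,2]>lo)&(P[...,2]<hi)&(P[...,0]>.4)&(P[...,0]<.6)&(abs(P[...,1])<.4)).astype(np.uint8)
        k,L,st,_=cv2.connectedComponentsWithStats(m)
        for i in range(1,k):
            if st[i,4]<15: continue
            Q=P[L==i]; (cx,cy),(w,h),an=cv2.minAreaRect((Q[:,:2]*1000).astype(np.float32))
            print(n,lo,st[i].tolist(),"c",round(cx),round(cy),"wh",round(w),round(h),round(an,1),"z",np.percentile(Q[:,2],[50,95]).round(3))
E
```

```text
scene 0.105 [284, 114, 123, 80, 1206] c 568 -153 wh 492 34 86.5 z [0.123 0.138]
scene 0.105 [395, 139, 17, 13, 124] c 493 -279 wh 52 17 1.3 z [0.118 0.123]
scene 0.105 [385, 146, 18, 14, 127] c 489 -232 wh 22 53 86.7 z [0.117 0.123]
scene 0.105 [376, 153, 17, 14, 131] c 488 -183 wh 20 50 88.7 z [0.118 0.123]
scene 0.105 [261, 209, 20, 16, 174] c 538 192 wh 51 19 9.7 z [0.119 0.122]
scene 0.105 [248, 220, 20, 17, 181] c 530 241 wh 50 16 8.2 z [0.119 0.123]
scene 0.075 [285, 125, 120, 77, 821] c 569 -152 wh 490 35 86.7 z [0.088 0.099]
scene 0.075 [353, 145, 68, 45, 700] c 490 -206 wh 107 187 3.5 z [0.083 0.098]
scene 0.075 [265, 203, 11, 8, 41] c 591 148 wh 14 31 2.6 z [0.081 0.084]
scene 0.075 [236, 214, 70, 40, 634] c 539 193 wh 106 141 9.6 z [0.082 0.096]
scene 0.075 [224, 254, 22, 15, 147] c 517 323 wh 50 20 8.4 z [0.078 0.08 ]
scene 0.05 [285, 125, 120, 81, 1162] c 573 -154 wh 492 35 87.9 z [0.082 0.098]
scene 0.05 [353, 145, 68, 52, 1298] c 489 -206 wh 107 190 3.0 z [0.077 0.096]
scene 0.05 [265, 203, 11, 11, 61] c 590 148 wh 17 31 2.6 z [0.079 0.084]
scene 0.05 [236, 214, 70, 49
[... 741 characters left out ...]
c 532 -206 wh 24 185 2.6 z [0.081 0.094]
top 0.075 [220, 185, 8, 16, 79] c 520 324 wh 49 20 10.1 z [0.078 0.082]
top 0.075 [245, 192, 43, 14, 176] c 504 188 wh 30 136 9.6 z [0.081 0.094]
top 0.075 [362, 206, 51, 12, 191] c 453 -195 wh 29 157 2.6 z [0.082 0.095]
top 0.075 [413, 206, 9, 9, 40] c 457 -290 wh 26 24 3.1 z [0.083 0.094]
top 0.05 [240, 167, 44, 13, 220] c 579 200 wh 29 139 8.8 z [0.079 0.091]
top 0.05 [296, 174, 156, 4, 350] c 570 -154 wh 490 6 89.5 z [0.082 0.099]
top 0.05 [359, 182, 63, 37, 710] c 492 -207 wh 105 187 2.5 z [0.078 0.093]
top 0.05 [217, 185, 15, 18, 138] c 519 325 wh 55 39 11.8 z [0.076 0.082]
top 0.05 [245, 191, 44, 16, 269] c 510 188 wh 42 138 9.1 z [0.078 0.092]
```

View pics/v1.png

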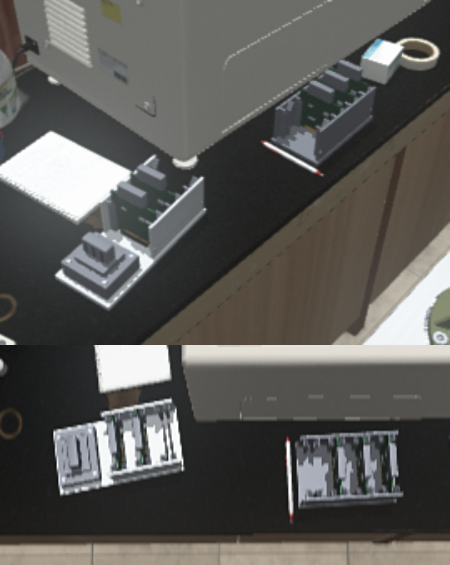

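The view shows two old cards (cage slots 1 and 2), three new cards in carrier places 0–2, place 3 free, and the plug at the far left of the cage.

```bash
cat >> h.py <<'E'
def plan(wps,step=56,p=None,yaw=None):
    """wps: (x,y,z mm world, yaw deg). prints rows in tool axes at start"""
    p0,r,s=tool(); p0=p0*1000; M=r.as_matrix(); y0=np.degrees(np.arctan2(M[1,0],M[0,0]))
    cur=np.array([*p0,y0]); rows=[]
    for w in wps:
        w=np.array(w,float); d=w-cur
        n=int(max(1,np.ceil(np.linalg.norm(d[:3])/step),np.ceil(abs(d[3])/10)))
        for k in range(1,n+1):
            q=cur+d*k/n; t=M.T@(q[:3]-p0); rows.append(([round(float(v),1) for v in t],round(float(y0-q[3]),1)))
        cur=w
    print("t",round(s["time"],2),"at",p0.round(1),"yaw",round(y0,2),"tilt",M[:,2].round(4),"F",np.round(s["force"],1),"open",round(s["opening"]*1000,1),"grip",round(s["grip_force"],1))
    for a in rows: print(a)
E
python3 - <<'E'
from h import *
plan([(480,-230,300,2.3)])
P=np.load("topP.npy"); m=(P[...,1]>.36)&(P[...,1]<.55)&(P[...,0]>.42)&(P[...,0]<.65)
print(np.nanpercentile(P[m][:,2],[1,50,99]))
m=(P[...,1]>-.11)&(P[...,1]<.12)&(P[...,0]>.44)&(P[...,0]<.56)
Q=P[m]; print(np.nanpercentile(Q[:,2],[1,50,99]), Q[Q[:,2]>.008][:,:2].round(3)[::6])
E
```

```text
t 0.6 at [ 227.  -609.1  231.3] yaw 20.44 tilt [-0.e+00 -1.e-04 -1.e+00] F [-0.5 -0.1  0.2] open 85.5 grip 0.0
([41.1, -29.6, -7.6], 2.0)
([82.1, -59.3, -15.3], 4.0)
([123.2, -88.9, -22.9], 6.0)
([164.2, -118.6, -30.5], 8.1)
([205.3, -148.2, -38.2], 10.1)
([246.3, -177.9, -45.8], 12.1)
([287.4, -207.5, -53.4], 14.1)
([328.4, -237.2, -61.1], 16.1)
([369.5, -266.8, -68.7], 18.1)
[-8.38957952e-01  3.42984175e-04  3.17761908e-02]
[-0.00729308 -0.00024193  0.01079247] [[ 0.539 -0.096]
 [ 0.529 -0.093]
 [ 0.518 -0.109]
 [ 0.502  0.119]
 [ 0.51   0.117]
 [ 0.501  0.12 ]
 [ 0.498 -0.096]
 [ 0.482 -0.032]
 [ 0.465 -0.098]
 [ 0.448 -0.098]]
```

Careful with the scale: shifts go in shares of 600 mm and turns go in shares of 2 pi rad. That gives: 370 mm / 600 = 0.6167, 328 mm / 600 = 0.5467, 18 degrees / 360 = 0.05.

>>> move_arm([
  [[0.0683,-0.05,-0.0133],0.0056,85],
  [[0.1367,-0.0983,-0.025],0.0111,85],
  [[0.205,-0.1483,-0.0383],0.0167,85],
  [[0.2733,-0.1983,-0.0517],0.0222,85],
  [[0.3417,-0.2467,-0.0633],0.0278,85],
  [[0.41,-0.2967,-0.0767],0.0333,85],
  [[0.4783,-0.3467,-0.0883],0.0389,85],
  [[0.5467,-0.395,-0.1017],0.0444,85],
  [[0.6167,-0.445,-0.115],0.05,85],
  [[0.6167,-0.445,-0.115],0.05,85],
])

```text
time: 1.85
tool_pos: [0.4834, -0.2246, 0.3015]
orientation: [-3.14, -0.081, -0.004]
force: [-0.3, -0.6, 0.9]
opening: 0.0848
grip_force: 0.0
```

```bash
cat >> h.py <<'E'
def bars(P,lo,hi,mn=150,box=None):
    box=box or (.4,.62,-.45,.5)
    m=((P[...,2]>lo)&(P[...,2]<hi)&(P[...,0]>box[0])&(P[...,0]<box[1])&(P[...,1]>box[2])&(P[...,1]<box[3])).astype(np.uint8)
    k,L,st,_=cv2.connectedComponentsWithStats(m)
    for i in range(1,k):
        if st[i,4]<mn: continue
        Q=P[L==i]; (cx,cy),(w,h),an=cv2.minAreaRect((Q[:,:2]*1000).astype(np.float32))
        print(st[i].tolist(),"c",round(cx,1),round(cy,1),"wh",round(w,1),round(h,1),round(an,1),"z",np.percentile(Q[:,2],[5,50,95]).round(4))
E
python3 - <<'E'
from h import *
im,d,P=cloud("wrist"); save(im,"w1"); print(bot.calibration("wrist")["T"].round(3).tolist())
bars(P,.114,.135); bars(P,.075,.09)
plan([(500,0,320,6),(500,260,320,9.2)])
E
```

```text
[[0.047, -0.96, -0.275, 0.552], [-0.999, -0.045, -0.013, -0.224], [-0.0, 0.275, -0.961, 0.445], [0.0, 0.0, 0.0, 1.0]]
[276, 148, 14, 43, 519] c 488.0 -188.3 wh 49.2 13.9 2.3 z [0.1202 0.1217 0.123 ]
[318, 149, 12, 43, 498] c 489.3 -236.5 wh 50.1 13.0 2.8 z [0.1205 0.1219 0.1231]
[357, 149, 15, 43, 542] c 491.4 -283.9 wh 49.4 14.0 2.1 z [0.1173 0.1218 0.123 ]
[229, 123, 150, 16, 1195] c 531.8 -210.0 wh 17.1 186.4 2.1 z [0.0763 0.0824 0.0841]
[0, 132, 55, 19, 460] c 501.9 146.4 wh 16.9 70.1 9.1 z [0.0761 0.0822 0.084 ]
[235, 188, 139, 16, 1112] c 445.2 -213.5 wh 19.7 186.2 3.2 z [0.0762 0.0824 0.0842]
t 1.9 at [ 481.6 -227.6  300.9] yaw 2.72 tilt [ 9.e-04 -6.e-04 -1.e+00] F [-0.3 -1.4 -0.8] open 84.9 grip 0.0
([5.8, -45.3, -3.9], -0.7)
([11.7, -90.6, -7.7], -1.3)
([17.5, -135.9, -11.6], -2.0)
([23.4, -181.2, -15.4], -2.6)
([29.2, -226.5, -19.3], -3.3)
([31.7, -278.5, -19.3], -3.9)
([34.1, -330.4, -19.3], -4.6)
([36.6, -382.3, -19.3], -5.2)
([39.1, -434.3, -19.4], -5.8)
([41.5, -486.2, -19.4], -6.5)
```

View pics/w1.png

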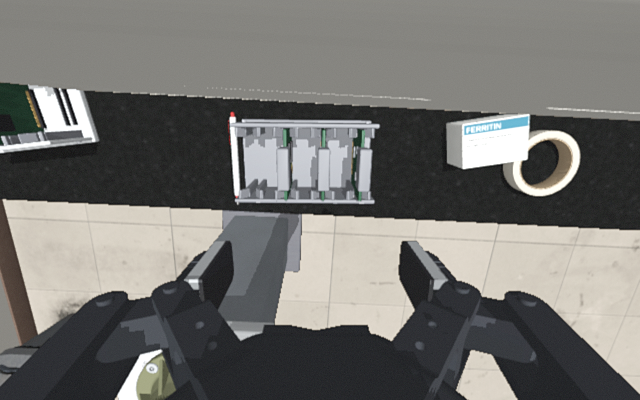

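Carrier from above: the bars are at columns 283, 323 and 364, place 3 (col ~260) is free, and the pen is at col 235.

Converted, -486 mm / 600 = -0.81, -434 mm / 600 = -0.7233, -6.5 degrees / 360 = -0.0181.

>>> move_arm([
  [[0.01,-0.075,-0.0067],-0.0028,85],
  [[0.02,-0.1517,-0.0133],-0.0028,85],
  [[0.0283,-0.2267,-0.02],-0.0056,85],
  [[0.0383,-0.3017,-0.025],-0.0083,85],
  [[0.0483,-0.3767,-0.0317],-0.0083,85],
  [[0.0533,-0.4633,-0.0317],-0.0111,85],
  [[0.0567,-0.55,-0.0317],-0.0139,85],
  [[0.0617,-0.6367,-0.0317],-0.0139,85],
  [[0.065,-0.7233,-0.0317],-0.0167,85],
  [[0.0683,-0.81,-0.0317],-0.0181,85],
])

```text
time: 3.15
tool_pos: [0.5016, 0.257, 0.3191]
orientation: [3.131, 0.24, 0.001]
force: [1.3, -0.5, -0.1]
opening: 0.0849
grip_force: 0.0
```

>>> move_arm([
  [[0,0,0],0,85],
  [[0,0,0],0,85],
  [[0,0,0],0,85],
])

```text
time: 3.52
tool_pos: [0.5017, 0.2552, 0.3191]
orientation: [3.131, 0.239, 0.0]
force: [-0.8, -0.3, -0.1]
opening: 0.0852
grip_force: 0.0
```

```bash
python3 - <<'E'
from h import *
im,d,P=cloud("wrist"); save(im,"w2")
bars(P,.114,.135); print();bars(P,.073,.090); print(); bars(P,.043,.055)
plan([(519,322,200,9.2),(519,322,80,9.2)])
E
```

```text
[459, 94, 22, 48, 436] c 593.6 89.9 wh 52.1 5.7 5.9 z [0.1153 0.1247 0.1341]
[326, 130, 12, 42, 498] c 531.9 240.5 wh 49.5 13.7 9.3 z [0.121  0.1225 0.1238]
[364, 130, 14, 42, 516] c 539.2 193.2 wh 49.6 14.5 9.0 z [0.1175 0.1225 0.1238]
[627, 220, 13, 30, 216] c 482.8 -177.7 wh 39.6 9.2 15.3 z [0.1144 0.1188 0.1227]

[444, 97, 16, 42, 251] c 593.7 90.2 wh 52.2 5.4 5.5 z [0.0741 0.0817 0.0892]
[314, 106, 108, 15, 912] c 582.4 199.7 wh 17.0 138.6 9.3 z [0.0749 0.0831 0.085 ]
[260, 129, 17, 37, 560] c 518.6 323.3 wh 48.8 21.3 7.7 z [0.0767 0.0795 0.081 ]
[314, 169, 101, 17, 877] c 498.9 186.7 wh 22.0 139.7 9.3 z [0.0742 0.0827 0.085 ]
[551, 181, 89, 77, 1951] c 489.0 -178.3 wh 104.3 129.8 2.4 z [0.0744 0.0823 0.0882]

[253, 124, 37, 42, 793] c 518.5 323.7 wh 59.1 50.3 9.3 z [0.0479 0.0497 0.0512]
[574, 195, 30, 45, 378] c 481.8 -182.2 wh 10.4 75.2 85.5 z [0.0434 0.0491 0.0542]
t 3.58 at [501.5 255.4 319.2] yaw 8.74 tilt [ 3.0e-04 -1.2e-03 -1.0e+00] F [-0.3 -0.6 -0.5] open 84.9 grip 0.0
([9.1, -21.1, 39.7], -0.2)
([18.2, -42.2, 79.4], -0.3)
([27.4, -63.3, 119.1], -0.5)
([27.4, -63.4, 159.1], -0.5)
([27.4, -63.4, 199.1], -0.5)
([27.3, -63.5, 239.1], -0.5)
```

View pics/w2.png

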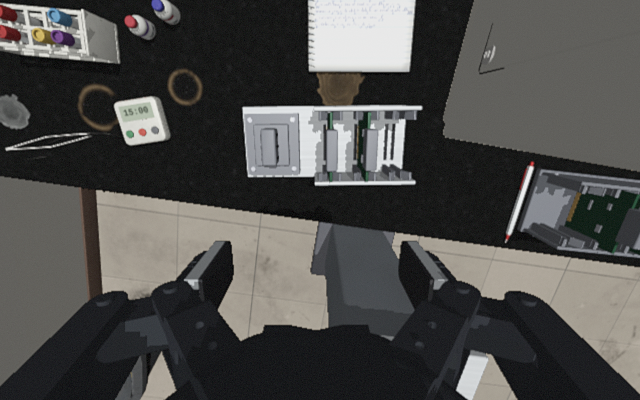

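Wrist view: plug bar is at (268,147), cards at cols 332/371, cage slot 0 is empty on the right, and the counter between cage and carrier is open. Now grasping the plug.

Converted, 265 mm / 600 = 0.4417, 255 mm / 600 = 0.425, -0.5 degrees / 360 = -0.0014.

>>> move_arm([
  [[0.015,-0.0367,0.0667],0,60],
  [[0.03,-0.0717,0.1333],-0.0014,60],
  [[0.045,-0.1083,0.2],-0.0014,60],
  [[0.045,-0.1083,0.2667],-0.0014,60],
  [[0.045,-0.1083,0.3333],-0.0014,60],
  [[0.045,-0.1083,0.3917],-0.0014,60],
  [[0.045,-0.1083,0.425],-0.0014,60],
  [[0.045,-0.1083,0.4417],-0.0014,60],
  [[0.045,-0.1083,0.4417],-0.0014,60],
])

```text
time: 4.7
tool_pos: [0.5176, 0.3259, 0.0545]
orientation: [3.131, 0.258, 0.0]
force: [0.5, 0.1, 0.3]
opening: 0.0598
grip_force: 0.0
```

>>> move_arm([
  [[0,0,0],0,10],
  [[0,0,0],0,10],
  [[0,0,0],0,10],
  [[0,0,0],0,10],
  [[0,0,0],0,10],
  [[0,0,0],0,10],
], force=60)

```text
time: 5.45
tool_pos: [0.5183, 0.325, 0.0556]
orientation: [3.129, 0.257, 0.003]
force: [-0.4, -3.0, 5.5]
opening: 0.0188
grip_force: 59.8
```

Converted, -190 mm / 600 = -0.3167, -170 mm / 600 = -0.2833.

>>> move_arm([
  [[0,0,-0.0083],0,10],
  [[0,0,-0.025],0,10],
  [[0,0,-0.05],0,10],
  [[0,0,-0.0917],0,10],
  [[0,0,-0.15],0,10],
  [[0,0,-0.2167],0,10],
  [[0,0,-0.2833],0,10],
  [[0,0,-0.3167],0,10],
  [[0,0,-0.3167],0,10],
])

```text
time: 6.58
tool_pos: [0.5176, 0.3272, 0.2458]
orientation: [-3.129, -0.259, -0.004]
force: [-0.2, -0.3, -3.1]
opening: 0.0188
grip_force: 59.0
```

```bash
python3 - <<'E'
from h import *
plan([(505,20,240,5)],45)
E
```

```text
t 6.58 at [517.6 327.2 245.8] yaw 9.48 tilt [ 0.0026  0.0019 -1.    ] F [-0.2 -0.3 -3.1] open 18.8 grip 59.0
([-9.0, 43.0, 0.7], 0.6)
([-18.0, 86.0, 1.5], 1.3)
([-27.0, 129.0, 2.2], 1.9)
([-36.0, 172.0, 3.0], 2.6)
([-45.0, 214.9, 3.7], 3.2)
([-54.0, 257.9, 4.5], 3.8)
([-63.0, 300.9, 5.2], 4.5)
```

Converted, 301 mm / 600 = 0.5017, 172 mm / 600 = 0.2867, 4.5 degrees / 360 = 0.0125.

>>> move_arm([
  [[-0.015,0.0717,0],0.0028,10],
  [[-0.03,0.1433,0],0.0028,10],
  [[-0.045,0.215,0],0.0056,10],
  [[-0.06,0.2867,0],0.0083,10],
  [[-0.075,0.3583,0],0.0083,10],
  [[-0.09,0.43,0.0167],0.0111,10],
  [[-0.105,0.5017,0.05],0.0125,10],
  [[-0.105,0.5017,0.1333],0.0125,10],
  [[-0.105,0.5017,0.2167],0.0125,10],
  [[-0.105,0.5017,0.2833],0.0125,10],
])

```text
time: 7.82
tool_pos: [0.502, 0.0186, 0.0705]
orientation: [-3.138, -0.135, 0.007]
force: [0.3, -0.2, -2.3]
opening: 0.0189
grip_force: 59.5
```

Converted, 33 mm / 600 = 0.055, 32 mm / 600 = 0.0533.

>>> move_arm([
  [[0,0,0.0167],0,10],
  [[0,0,0.0333],0,10],
  [[0,0,0.045],0,10],
  [[0,0,0.05],0,10],
  [[0,0,0.0533],0,10],
  [[0,0,0.055],0,10],
  [[0,0,0.055],0,10],
])

```text
time: 8.7
tool_pos: [0.5047, 0.0187, 0.0415]
orientation: [3.138, 0.135, 0.001]
force: [-0.3, -0.7, -2.9]
opening: 0.0188
grip_force: 59.4
```

Converted, 2 mm / 600 = 0.0033, 1 mm / 600 = 0.0017.

>>> move_arm([
  [[0,0,0.0017],0,10],
  [[0,0,0.0033],0,10],
  [[0,0,0.0033],0,10],
])

```text
time: 9.07
tool_pos: [0.5046, 0.0187, 0.0395]
orientation: [3.138, 0.135, 0.0]
force: [-0.9, 0.4, 0.9]
opening: 0.0188
grip_force: 59.8
```

Touching down. Release, rise and plan for the first old card (slot 2).

Converted, -200 mm / 600 = -0.3333, -160 mm / 600 = -0.2667.

>>> move_arm([
  [[0,0,0],0,30],
  [[0,0,0],0,50],
  [[0,0,0],0,60],
  [[0,0,-0.0333],0,60],
  [[0,0,-0.1],0,60],
  [[0,0,-0.1833],0,45],
  [[0,0,-0.2667],0,35],
  [[0,0,-0.3333],0,35],
  [[0,0,-0.3333],0,35],
])

```text
time: 10.2
tool_pos: [0.5066, 0.019, 0.2428]
orientation: [3.137, 0.135, 0.011]
force: [-0.2, 0.4, -0.1]
opening: 0.0348
grip_force: 0.0
```

```bash
python3 - <<'E'
from h import *
plan([(539.2,193,220,9.2),(539.2,193,120,9.2),(539.2,193,91,9.2)],45)
E
```

```text
t 10.2 at [506.6  19.  242.8] yaw 4.94 tilt [ 0.0069 -0.0012 -1.    ] F [-0.2  0.4 -0.1] open 34.8 grip 0.0
([11.8, -42.6, 5.7], -1.1)
([23.6, -85.3, 11.4], -2.1)
([35.5, -127.9, 17.1], -3.2)
([47.3, -170.5, 22.9], -4.3)
([47.1, -170.6, 56.2], -4.3)
([46.8, -170.7, 89.5], -4.3)
([46.6, -170.7, 122.9], -4.3)
([46.4, -170.8, 151.9], -4.3)
```

Converted, -171 mm / 600 = -0.285, -128 mm / 600 = -0.2133, -4.3 degrees / 360 = -0.0119.

>>> move_arm([
  [[0.02,-0.0717,0.0083],-0.0028,35],
  [[0.04,-0.1417,0.0167],-0.0056,35],
  [[0.06,-0.2133,0.0267],-0.0083,35],
  [[0.0808,-0.285,0.0333],-0.0119,35],
  [[0.0808,-0.285,0.0833],-0.0119,35],
  [[0.0808,-0.285,0.1333],-0.0119,35],
  [[0.0808,-0.285,0.1667],-0.0119,35],
  [[0.0808,-0.285,0.175],-0.0119,35],
  [[0.0808,-0.285,0.175],-0.0119,35],
])

```text
time: 11.32
tool_pos: [0.5383, 0.1933, 0.1345]
orientation: [-3.131, -0.253, -0.0]
force: [0.7, -1.0, 0.7]
opening: 0.0349
grip_force: 0.0
```

```bash
python3 - <<'E'
from h import *
im,d,P=cloud("wrist"); save(im,"w3")
bars(P,.114,.135)
plan([(539.2,193,91,9.2)],90)
E
```

```text
[491, 127, 56, 98, 2472] c 593.9 89.4 wh 52.0 6.6 5.0 z [0.1152 0.1254 0.134 ]
[224, 190, 30, 80, 1864] c 533.1 240.1 wh 49.5 14.5 8.5 z [0.1169 0.1229 0.124 ]
[306, 190, 24, 80, 1828] c 540.4 192.9 wh 50.2 13.9 9.0 z [0.121 0.123 0.124]
t 11.38 at [538.7 193.5 135.1] yaw 9.23 tilt [ 1.3e-03  4.0e-04 -1.0e+00] F [-0.3 -0.  -0.5] open 34.8 grip 0.0
([0.4, 0.6, 44.1], 0.0)
```

View pics/w3.png

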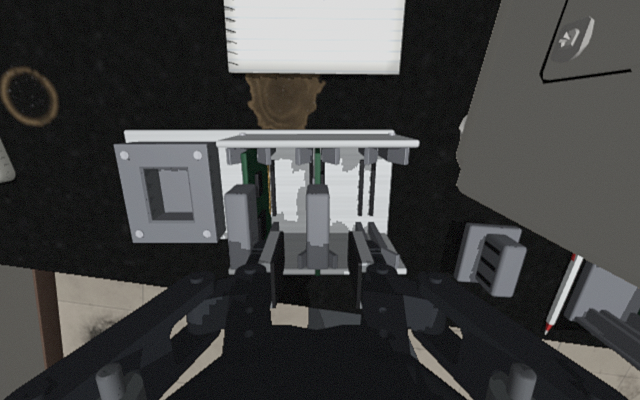

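The fingers straddle the slot-1 bar (318,230) and clear the neighbour; the plug stands on the counter at (490,260).

Converted, 44 mm / 600 = 0.0733, 40 mm / 600 = 0.0667.

>>> move_arm([
  [[0.0017,0.0008,0.025],0,35],
  [[0.0017,0.0008,0.05],0,35],
  [[0.0017,0.0008,0.0667],0,35],
  [[0.0017,0.0008,0.0733],0,35],
  [[0.0017,0.0008,0.0733],0,20],
  [[0.0017,0.0008,0.0733],0,6],
  [[0.0017,0.0008,0.0733],0,6],
  [[0.0017,0.0008,0.0733],0,6],
  [[0.0017,0.0008,0.0733],0,6],
], force=50)

```text
time: 12.5
tool_pos: [0.5393, 0.193, 0.0905]
orientation: [3.131, 0.253, 0.001]
force: [1.3, 0.3, -0.5]
opening: 0.0133
grip_force: 49.5
```

Converted, -145 mm / 600 = -0.2417, -130 mm / 600 = -0.2167.

>>> move_arm([
  [[0,0,-0.0083],0,6],
  [[0,0,-0.0333],0,6],
  [[0,0,-0.075],0,6],
  [[0,0,-0.125],0,6],
  [[0,0,-0.175],0,6],
  [[0,0,-0.2167],0,6],
  [[0,0,-0.2417],0,6],
  [[0,0,-0.2417],0,6],
])

```text
time: 13.5
tool_pos: [0.5397, 0.1934, 0.2366]
orientation: [-3.131, -0.253, -0.004]
force: [-0.6, -0.3, -0.8]
opening: 0.0135
grip_force: 49.4
```

```bash
python3 - <<'E'
from h import *
plan([(493,170,236,6),(489,-136,225,2.3)],45)
E
```

```text
t 13.5 at [539.7 193.4 236.6] yaw 9.24 tilt [ 2.3e-03  3.0e-04 -1.0e+00] F [-0.6 -0.3 -0.8] open 13.5 grip 49.4
([-24.9, 7.8, 0.2], 1.6)
([-49.8, 15.6, 0.4], 3.2)
([-57.4, 58.6, 2.0], 3.8)
([-65.0, 101.7, 3.6], 4.3)
([-72.6, 144.7, 5.1], 4.8)
([-80.2, 187.8, 6.7], 5.4)
([-87.8, 230.8, 8.2], 5.9)
([-95.4, 273.9, 9.8], 6.4)
([-103.0, 316.9, 11.3], 6.9)
```

Converted, 317 mm / 600 = 0.5283, -103 mm / 600 = -0.1717, 7 degrees / 360 = 0.0194.

>>> move_arm([
  [[-0.0417,0.0133,0],0.0056,6],
  [[-0.0833,0.0267,0],0.0083,6],
  [[-0.095,0.0983,0.0033],0.0111,6],
  [[-0.1083,0.17,0.005],0.0111,6],
  [[-0.1217,0.2417,0.0067],0.0139,6],
  [[-0.1333,0.3133,0.0083],0.0139,6],
  [[-0.1467,0.385,0.0117],0.0167,6],
  [[-0.1583,0.4567,0.0133],0.0167,6],
  [[-0.1717,0.5283,0.0167],0.0194,6],
  [[-0.1717,0.5283,0.0167],0.0194,6],
])

```text
time: 14.75
tool_pos: [0.4867, -0.1407, 0.2235]
orientation: [-3.141, -0.05, 0.005]
force: [0.4, 0.5, 0.6]
opening: 0.0135
grip_force: 49.3
```

>>> move_arm([
  [[0,0,0],0,6],
  [[0,0,0],0,6],
])

```text
time: 15.0
tool_pos: [0.4884, -0.1348, 0.225]
orientation: [-3.14, -0.065, 0.001]
force: [-0.3, -0.2, -0.9]
opening: 0.0135
grip_force: 49.3
```

```bash
python3 - <<'E'
from h import *
im,d,P=cloud("wrist"); save(im,"w4")
bars(P,.114,.135); print(); bars(P,.075,.09); print(); bars(P,.066,.0745,40)
plan([(489,-136,225,2.3)],90)
im,d,P=cloud("top"); bars(P,.108,.135,40,(.4,.56,-.4,-.15))
E
```

```text
[103, 93, 474, 21, 507] c 568.4 -149.5 wh 385.5 0.5 90.0 z [0.1152 0.1252 0.1341]
[361, 167, 19, 54, 871] c 490.1 -185.1 wh 49.5 14.4 2.5 z [0.1173 0.1224 0.1236]
[411, 167, 23, 54, 946] c 492.1 -232.7 wh 49.3 14.3 2.3 z [0.1156 0.1223 0.1237]
[461, 167, 27, 54, 1030] c 494.0 -280.5 wh 49.5 14.5 2.2 z [0.1154 0.1222 0.1236]

[296, 134, 189, 97, 3891] c 491.1 -209.0 wh 103.1 187.8 2.4 z [0.0758 0.0831 0.0861]
[0, 148, 79, 25, 864] c 501.8 155.0 wh 17.0 81.6 9.3 z [0.0759 0.083  0.0848]

[359, 141, 5, 31, 48] c 517.8 -181.3 wh 32.9 1.9 1.4 z [0.0669 0.0707 0.0738]
[393, 140, 17, 85, 259] c 490.4 -227.2 wh 93.0 9.8 3.0 z [0.0669 0.0708 0.0743]
[421, 140, 35, 85, 394] c 489.4 -277.9 wh 27.5 95.8 78.9 z [0.0667 0.0706 0.074 ]
[63, 147, 12, 12, 76] c 506.5 128.8 wh 14.8 8.1 43.8 z [0.0663 0.0698 0.0726]
[49, 149, 11, 12, 89] c 506.1 142.1 wh 12.7 5.6 21.9 z [0.0673 0.0717 0.0743]
[19, 153, 11, 12, 84] c 500.8 176.6 wh 11.9 3.9 9.3 z [0.0666 0.0706 0.0734]
[4, 155, 11, 12, 69] c 498.7 190.0 wh 12.0 4.5 13.6 z [0.0701 0.0725 0.0742]
[333, 221, 15, 4, 42] c 441.6 -164.4 wh 1.2 16.3 2.1 z [0.0667 0.071  0.0743]
t 15.05 at [ 488.5 -135.   225.2] yaw 2.39 tilt [-2.e-04  1.e-04 -1.e+00] F [-0.1  0.2 -1.1] open 13.1 grip 49.3
([0.4, 1.1, 0.2], 0.1)
[413, 189, 6, 17, 83] c 494.0 -279.8 wh 49.6 15.5 2.2 z [0.1117 0.1203 0.1251]
```

View pics/w4.png

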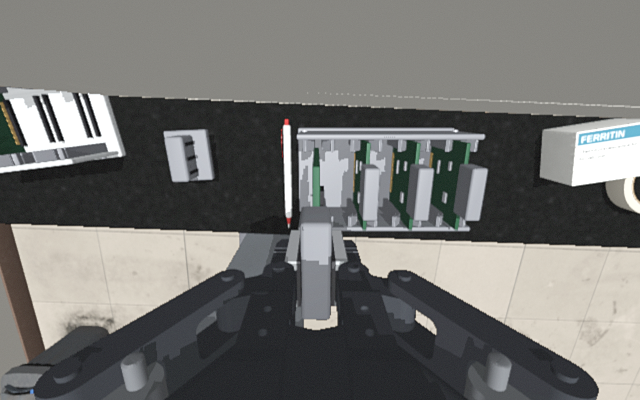

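The card hangs over place 3. The bars to the right put place 3 at about (488,−137), so I correct by 2.3 mm and lower, watching the force.

Converted, 86 mm / 600 = 0.1433, 2.3 mm / 600 = 0.0038.

>>> move_arm([
  [[-0.0008,0.0038,0.0333],0,6],
  [[-0.0008,0.0038,0.0667],0,6],
  [[-0.0008,0.0038,0.0917],0,6],
  [[-0.0008,0.0038,0.1033],0,6],
  [[-0.0008,0.0038,0.1133],0,6],
  [[-0.0008,0.0038,0.1233],0,6],
  [[-0.0008,0.0038,0.1333],0,6],
  [[-0.0008,0.0038,0.1433],0,6],
])

```text
time: 16.1
tool_pos: [0.4881, -0.1388, 0.1391]
orientation: [3.141, 0.061, 0.0]
force: [1.1, 0.6, -0.6]
opening: 0.0134
grip_force: 49.4
```

Converted, 48 mm / 600 = 0.08, 46 mm / 600 = 0.0767.

>>> move_arm([
  [[0,0,0.0167],0,6],
  [[0,0,0.0333],0,6],
  [[0,0,0.05],0,6],
  [[0,0,0.0633],0,6],
  [[0,0,0.0717],0,6],
  [[0,0,0.0767],0,6],
  [[0,0,0.08],0,6],
  [[0,0,0.08],0,6],
])

```text
time: 17.1
tool_pos: [0.488, -0.1388, 0.0914]
orientation: [3.141, 0.061, 0.0]
force: [-0.1, -0.1, 0.0]
opening: 0.013
grip_force: 49.4
```

Converted, -120 mm / 600 = -0.2, 1.5 mm / 600 = 0.0025.

>>> move_arm([
  [[0,0,0.0017],0,6],
  [[0,0,0.0025],0,6],
  [[0,0,0.0025],0,15],
  [[0,0,0.0025],0,30],
  [[0,0,0.0025],0,35],
  [[0,0,-0.0083],0,35],
  [[0,0,-0.0417],0,35],
  [[0,0,-0.1083],0,35],
  [[0,0,-0.1833],0,35],
  [[0,0,-0.2],0,35],
])

```text
time: 18.35
tool_pos: [0.4899, -0.1391, 0.215]
orientation: [3.138, 0.062, 0.009]
force: [-0.2, -0.9, 0.3]
opening: 0.0353
grip_force: 0.0
```

```bash
python3 - <<'E'
from h import *
im,d,P=cloud("wrist"); save(im,"w5")
bars(P,.1,.135,150,(.4,.56,-.4,0))
plan([(490,-185.5,200,2.3),(490,-185.5,91,2.3)],45)
E
```

```text
[307, 167, 17, 59, 896] c 488.7 -138.9 wh 49.7 13.9 2.9 z [0.1161 0.1219 0.1231]
[356, 168, 21, 59, 1076] c 489.5 -184.8 wh 49.5 14.2 2.0 z [0.1051 0.1216 0.123 ]
[405, 168, 27, 59, 1288] c 491.3 -232.5 wh 49.8 14.5 2.3 z [0.1037 0.1214 0.1229]
[453, 168, 35, 59, 1520] c 493.1 -280.1 wh 50.2 15.0 3.2 z [0.1026 0.1209 0.1227]
t 18.4 at [ 489.5 -139.1  214.6] yaw 2.25 tilt [ 0.0047 -0.0023 -1.    ] F [-0.2 -0.8  0.7] open 35.1 grip 0.0
([-0.7, 23.2, 7.3], -0.0)
([-1.4, 46.3, 14.7], -0.1)
([-1.6, 46.3, 51.0], -0.1)
([-1.8, 46.2, 87.3], -0.1)
([-1.9, 46.1, 123.7], -0.1)
```

Converted, 119.5 mm / 600 = 0.1992, 115 mm / 600 = 0.1917.

>>> move_arm([
  [[0,0.0383,0.0083],0,35],
  [[0,0.0767,0.025],0,35],
  [[0,0.0767,0.075],0,35],
  [[0,0.0767,0.1333],0,35],
  [[0,0.0767,0.175],0,35],
  [[0,0.0767,0.1917],0,35],
  [[0,0.0767,0.1992],0,35],
  [[0,0.0767,0.1992],0,35],
])

```text
time: 19.4
tool_pos: [0.49, -0.1852, 0.092]
orientation: [3.141, 0.061, 0.0]
force: [0.3, 1.0, 0.3]
opening: 0.0347
grip_force: 0.0
```

>>> move_arm([
  [[0,0,0],0,20],
  [[0,0,0],0,6],
  [[0,0,0],0,6],
  [[0,0,0],0,6],
  [[0,0,0],0,6],
])

```text
time: 20.02
tool_pos: [0.4906, -0.185, 0.0928]
orientation: [3.14, 0.062, 0.003]
force: [-0.3, 0.2, 5.9]
opening: 0.0133
grip_force: 49.5
```

Converted, -145 mm / 600 = -0.2417, -130 mm / 600 = -0.2167.

>>> move_arm([
  [[0,0,-0.0083],0,6],
  [[0,0,-0.0333],0,6],
  [[0,0,-0.075],0,6],
  [[0,0,-0.125],0,6],
  [[0,0,-0.175],0,6],
  [[0,0,-0.2167],0,6],
  [[0,0,-0.2417],0,6],
  [[0,0,-0.2417],0,6],
])

```text
time: 21.02
tool_pos: [0.4902, -0.1848, 0.2379]
orientation: [3.14, 0.062, 0.002]
force: [0.3, -0.1, -2.1]
opening: 0.0131
grip_force: 48.8
```

```bash
python3 - <<'E'
from h import *
plan([(491,140,236,6),(546.4,145.6,236,9.2)],45)
E
```

```text
t 21.02 at [ 490.2 -184.8  237.9] yaw 2.24 tilt [ 0.0016 -0.001  -1.    ] F [ 0.3 -0.1 -2.1] open 13.1 grip 48.8
([1.7, -40.6, 0.2], -0.5)
([3.4, -81.1, 0.4], -0.9)
([5.1, -121.7, 0.6], -1.4)
([6.7, -162.3, 0.8], -1.9)
([8.4, -202.8, 1.0], -2.3)
([10.1, -243.4, 1.2], -2.8)
([11.8, -284.0, 1.3], -3.3)
([13.5, -324.5, 1.5], -3.8)
([41.3, -326.2, 1.6], -5.4)
([69.1, -328.0, 1.6], -7.0)
```

```bash
python3 - <<'E'
from h import *
for n in("topP.npy","sceneP.npy"):
    P=np.load(n); m=(P[...,2]>.1)&(P[...,0]>.55)&(P[...,0]<.75)&(P[...,1]>0)&(P[...,1]<.17)
    Q=P[m]; 
    for a in np.arange(.1,.5,.1):
        q=Q[(Q[:,2]>a)&(Q[:,2]<a+.1)]
        if len(q): print(n,round(a,1),len(q),q[:,1].max().round(3),q[:,0].min().round(3))
E
```

```text
topP.npy 0.1 208 0.09 0.568
topP.npy 0.2 257 0.09 0.568
topP.npy 0.3 283 0.097 0.565
topP.npy 0.4 859 0.089 0.565
sceneP.npy 0.1 2209 0.098 0.565
sceneP.npy 0.2 2640 0.096 0.564
sceneP.npy 0.3 3152 0.097 0.561
sceneP.npy 0.4 3782 0.094 0.562
```

Converted, -376 mm / 600 = -0.6267, -355 mm / 600 = -0.5917, -7 degrees / 360 = -0.0194.

>>> move_arm([
  [[0.0033,-0.0683,0],-0.0028,6],
  [[0.005,-0.135,0],-0.0028,6],
  [[0.0083,-0.2033,0],-0.0056,6],
  [[0.0117,-0.27,0],-0.0056,6],
  [[0.0133,-0.3383,0],-0.0083,6],
  [[0.0167,-0.405,0],-0.0083,6],
  [[0.02,-0.4733,0],-0.0111,6],
  [[0.0233,-0.54,0],-0.0111,6],
  [[0.06,-0.5917,0],-0.0153,6],
  [[0.1067,-0.6267,0],-0.0194,6],
])

```text
time: 22.28
tool_pos: [0.5384, 0.1952, 0.2358]
orientation: [3.13, 0.258, -0.002]
force: [1.0, 0.3, -1.0]
opening: 0.0132
grip_force: 48.9
```

>>> move_arm([
  [[0,0,0],0,6],
  [[0,0,0],0,6],
  [[0,0,0],0,6],
])

```text
time: 22.65
tool_pos: [0.5384, 0.1925, 0.2365]
orientation: [3.13, 0.251, -0.001]
force: [0.1, -0.1, -0.7]
opening: 0.0129
grip_force: 49.0
```

```bash
python3 - <<'E'
from h import *
plan([(539.3,193,160,9.2)],200)
E
```

```text
t 22.65 at [538.4 192.5 236.5] yaw 9.18 tilt [-5.0e-04 -1.3e-03 -1.0e+00] F [ 0.1 -0.1 -0.7] open 12.9 grip 49.0
([1.0, -0.5, 76.5], -0.0)
```

Converted, 92 mm / 600 = 0.1533, 86 mm / 600 = 0.1433.

>>> move_arm([
  [[0.0017,-0.0008,0.0417],0,6],
  [[0.0017,-0.0008,0.0833],0,6],
  [[0.0017,-0.0008,0.1067],0,6],
  [[0.0017,-0.0008,0.1167],0,6],
  [[0.0017,-0.0008,0.125],0,6],
  [[0.0017,-0.0008,0.1333],0,6],
  [[0.0017,-0.0008,0.1433],0,6],
  [[0.0017,-0.0008,0.1533],0,6],
])

```text
time: 23.65
tool_pos: [0.54, 0.1942, 0.1445]
orientation: [3.131, 0.253, 0.0]
force: [0.0, 0.3, -2.1]
opening: 0.0131
grip_force: 49.1
```

Converted, 51.5 mm / 600 = 0.0858, 49 mm / 600 = 0.0817.

>>> move_arm([
  [[0,0,0.0167],0,6],
  [[0,0,0.0333],0,6],
  [[0,0,0.05],0,6],
  [[0,0,0.0667],0,6],
  [[0,0,0.075],0,6],
  [[0,0,0.0817],0,6],
  [[0,0,0.0858],0,6],
  [[0,0,0.0858],0,6],
])

```text
time: 24.65
tool_pos: [0.54, 0.1942, 0.0933]
orientation: [3.131, 0.253, 0.0]
force: [0.2, -0.5, -0.4]
opening: 0.0137
grip_force: 49.1
```

Converted, -65 mm / 600 = -0.1083, -60 mm / 600 = -0.1.

>>> move_arm([
  [[0,0,0.0017],0,6],
  [[0,0,0.0033],0,6],
  [[0,0,0.0033],0,15],
  [[0,0,0.0033],0,30],
  [[0,0,0.0033],0,35],
  [[0,0,-0.0167],0,35],
  [[0,0,-0.0583],0,35],
  [[0,0,-0.1],0,35],
  [[-0.0017,-0.0417,-0.1083],0,35],
  [[-0.0017,-0.0783,-0.1083],0,35],
])

```text
time: 25.9
tool_pos: [0.532, 0.2413, 0.1601]
orientation: [-3.131, -0.252, -0.004]
force: [0.1, -0.6, -0.9]
opening: 0.0349
grip_force: 0.0
```

```bash
python3 - <<'E'
from h import *
im,d,P=cloud("wrist"); bars(P,.1,.135,150,(.4,.57,.1,.3))
plan([(531.7,240.4,91,9.2)],200)
E
```

```text
[308, 179, 20, 74, 1458] c 530.7 244.1 wh 49.7 13.7 9.7 z [0.1123 0.1222 0.1233]
[368, 179, 30, 74, 1748] c 538.6 198.3 wh 49.2 14.5 9.4 z [0.1043 0.1218 0.123 ]
t 25.95 at [530.4 245.2 160. ] yaw 9.46 tilt [ 0.0016  0.0034 -1.    ] F [-2.5  2.6  0.9] open 35.1 grip 0.0
([0.4, 5.1, 68.9], 0.3)
```

>>> move_arm([
  [[0,0,0],0,35],
  [[0,0,0],0,35],
  [[0,0,0],0,35],
])

```text
time: 26.32
tool_pos: [0.5318, 0.2391, 0.1581]
orientation: [3.131, 0.25, -0.0]
force: [-0.3, 0.5, 0.3]
opening: 0.0351
grip_force: 0.0
```

```bash
python3 - <<'E'
from h import *
im,d,P=cloud("wrist"); bars(P,.1,.135,150,(.4,.57,.1,.3))
plan([(531.7,240.4,91,9.2)],200)
E
```

```text
[304, 178, 21, 76, 1511] c 532.0 240.4 wh 50.3 13.9 9.1 z [0.1123 0.1223 0.1235]
[366, 178, 29, 76, 1742] c 539.5 194.3 wh 50.3 14.8 8.8 z [0.104  0.1221 0.1233]
t 26.38 at [531.7 239.3 158.1] yaw 9.15 tilt [-2.e-04 -6.e-04 -1.e+00] F [ 0.1 -0.2  1.1] open 34.9 grip 0.0
([0.2, -1.1, 67.1], -0.0)
```

Converted, 67 mm / 600 = 0.1117, 62 mm / 600 = 0.1033.

>>> move_arm([
  [[0,-0.0017,0.05],0,35],
  [[0,-0.0017,0.0833],0,35],
  [[0,-0.0017,0.1033],0,35],
  [[0,-0.0017,0.1117],0,35],
  [[0,-0.0017,0.1117],0,20],
  [[0,-0.0017,0.1117],0,6],
  [[0,-0.0017,0.1117],0,6],
  [[0,-0.0017,0.1117],0,6],
  [[0,-0.0017,0.1117],0,6],
])

```text
time: 27.5
tool_pos: [0.5317, 0.2416, 0.0919]
orientation: [-3.131, -0.253, -0.002]
force: [0.1, 0.6, 2.7]
opening: 0.0135
grip_force: 49.7
```

Converted, -145 mm / 600 = -0.2417, -130 mm / 600 = -0.2167.

>>> move_arm([
  [[0,0,-0.0083],0,6],
  [[0,0,-0.0333],0,6],
  [[0,0,-0.075],0,6],
  [[0,0,-0.125],0,6],
  [[0,0,-0.175],0,6],
  [[0,0,-0.2167],0,6],
  [[0,0,-0.2417],0,6],
  [[0,0,-0.2417],0,6],
])

```text
time: 28.5
tool_pos: [0.5316, 0.2418, 0.2375]
orientation: [-3.131, -0.253, -0.003]
force: [-0.9, 0.7, -1.3]
opening: 0.0134
grip_force: 49.3
```

```bash
python3 - <<'E'
from h import *
plan([(493,200,236,7),(490,-187,236,2.3)],48)
E
```

```text
t 28.5 at [531.6 241.8 237.5] yaw 9.25 tilt [ 2.e-03  5.e-04 -1.e+00] F [-0.9  0.7 -1.3] open 13.4 grip 49.3
([-22.4, 17.5, 0.7], 1.1)
([-44.9, 35.0, 1.4], 2.2)
([-52.1, 77.4, 1.3], 2.8)
([-59.3, 119.8, 1.3], 3.3)
([-66.6, 162.2, 1.3], 3.8)
([-73.8, 204.6, 1.3], 4.3)
([-81.1, 246.9, 1.3], 4.9)
([-88.3, 289.3, 1.2], 5.4)
([-95.5, 331.7, 1.2], 5.9)
([-102.8, 374.1, 1.2], 6.4)
([-110.0, 416.5, 1.2], 6.9)
```

Converted, 415 mm / 600 = 0.6917, 374 mm / 600 = 0.6233, 7 degrees / 360 = 0.0194.

>>> move_arm([
  [[-0.075,0.0583,0],0.0056,6],
  [[-0.0867,0.1283,0],0.0083,6],
  [[-0.0983,0.2,0],0.0083,6],
  [[-0.1117,0.27,0],0.0111,6],
  [[-0.1233,0.3417,0],0.0111,6],
  [[-0.135,0.4117,0],0.0139,6],
  [[-0.1467,0.4817,0],0.0139,6],
  [[-0.16,0.5533,0],0.0167,6],
  [[-0.1717,0.6233,0],0.0181,6],
  [[-0.1833,0.6917,0],0.0194,6],
])

```text
time: 29.75
tool_pos: [0.4884, -0.1871, 0.235]
orientation: [-3.14, -0.061, 0.003]
force: [-0.2, 0.5, -0.9]
opening: 0.0137
grip_force: 49.4
```

>>> move_arm([
  [[0,0,0],0,6],
  [[0,0,0],0,6],
  [[0,0,0],0,6],
  [[0,0,0],0,6],
])

```text
time: 30.25
tool_pos: [0.4895, -0.1848, 0.2363]
orientation: [3.141, 0.065, -0.0]
force: [0.2, -0.7, -0.4]
opening: 0.0132
grip_force: 49.4
```

```bash
python3 - <<'E'
from h import *
plan([(490.3,-185.3,92,2.3)],200)
E
```

```text
t 30.25 at [ 489.5 -184.8  236.3] yaw 2.35 tilt [-1.e-04 -2.e-04 -1.e+00] F [ 0.2 -0.7 -0.4] open 13.2 grip 49.4
([0.8, 0.5, 144.3], 0.1)
```

Converted, 92 mm / 600 = 0.1533, 86 mm / 600 = 0.1433.

>>> move_arm([
  [[0.0008,-0.0012,0.0417],0,6],
  [[0.0008,-0.0012,0.0833],0,6],
  [[0.0008,-0.0012,0.1067],0,6],
  [[0.0008,-0.0012,0.1167],0,6],
  [[0.0008,-0.0012,0.125],0,6],
  [[0.0008,-0.0012,0.1333],0,6],
  [[0.0008,-0.0012,0.1433],0,6],
  [[0.0008,-0.0012,0.1533],0,6],
])

```text
time: 31.25
tool_pos: [0.4899, -0.1853, 0.1441]
orientation: [3.141, 0.061, 0.0]
force: [-0.5, 0.4, -0.7]
opening: 0.013
grip_force: 49.5
```

Converted, 53 mm / 600 = 0.0883, 50 mm / 600 = 0.0833.

>>> move_arm([
  [[0,0,0.0167],0,6],
  [[0,0,0.0333],0,6],
  [[0,0,0.05],0,6],
  [[0,0,0.0667],0,6],
  [[0,0,0.0767],0,6],
  [[0,0,0.0833],0,6],
  [[0,0,0.0883],0,6],
  [[0,0,0.0883],0,6],
])

```text
time: 32.25
tool_pos: [0.4902, -0.1854, 0.0919]
orientation: [3.14, 0.062, 0.001]
force: [-0.5, 0.2, 0.8]
opening: 0.0129
grip_force: 49.7
```

Converted, -65 mm / 600 = -0.1083, -60 mm / 600 = -0.1.

>>> move_arm([
  [[0,0,0.0017],0,6],
  [[0,0,0.0017],0,15],
  [[0,0,0.0017],0,30],
  [[0,0,0.0017],0,35],
  [[0,0,-0.0167],0,35],
  [[0,0,-0.0583],0,35],
  [[0,0,-0.1],0,35],
  [[0,0.0417,-0.1083],0,35],
  [[0,0.0792,-0.1083],0,35],
  [[0,0.0792,-0.1083],0,35],
])

```text
time: 33.5
tool_pos: [0.4909, -0.2349, 0.1559]
orientation: [-3.141, -0.055, 0.001]
force: [-0.5, 0.8, -1.2]
opening: 0.035
grip_force: 0.0
```

>>> move_arm([
  [[0,0,0],0,35],
  [[0,0,0],0,35],
  [[0,0,0],0,35],
])

```text
time: 33.88
tool_pos: [0.4917, -0.2318, 0.1561]
orientation: [-3.141, -0.063, 0.0]
force: [0.5, -0.5, 0.1]
opening: 0.0351
grip_force: 0.0
```

```bash
python3 - <<'E'
from h import *
im,d,P=cloud("wrist"); bars(P,.1,.135,150,(.4,.56,-.35,-.1))
plan([(492,-232.9,91,2.3)],200)
E
```

```text
[164, 178, 42, 76, 2360] c 489.4 -139.6 wh 49.7 14.6 1.9 z [0.1033 0.1218 0.1234]
[235, 178, 30, 76, 1814] c 491.3 -185.5 wh 49.5 14.5 1.8 z [0.104  0.1221 0.1234]
[370, 179, 31, 76, 1855] c 494.3 -281.0 wh 49.3 14.5 2.4 z [0.1043 0.1221 0.1234]
[307, 180, 22, 76, 1523] c 491.9 -233.1 wh 50.1 14.0 2.1 z [0.1128 0.1224 0.1234]
t 33.92 at [ 491.7 -232.   156.2] yaw 2.3 tilt [-2.e-04  1.e-04 -1.e+00] F [-0.7 -0.2 -0.1] open 35.2 grip 0.0
([0.3, 0.9, 65.2], 0.0)
```

All cards stand at the same height. Grasping card at place 1.

Converted, 64 mm / 600 = 0.1067, 60 mm / 600 = 0.1.

>>> move_arm([
  [[0,0,0.05],0,35],
  [[0,0,0.0833],0,35],
  [[0,0,0.1],0,35],
  [[0,0,0.1067],0,35],
  [[0,0,0.1067],0,20],
  [[0,0,0.1067],0,6],
  [[0,0,0.1067],0,6],
  [[0,0,0.1067],0,6],
  [[0,0,0.1067],0,6],
])

```text
time: 35.05
tool_pos: [0.4923, -0.2329, 0.0931]
orientation: [3.14, 0.062, 0.002]
force: [-0.0, -0.4, 5.1]
opening: 0.0133
grip_force: 50.1
```

Converted, -145 mm / 600 = -0.2417, -130 mm / 600 = -0.2167.

>>> move_arm([
  [[0,0,-0.0083],0,6],
  [[0,0,-0.0333],0,6],
  [[0,0,-0.075],0,6],
  [[0,0,-0.125],0,6],
  [[0,0,-0.175],0,6],
  [[0,0,-0.2167],0,6],
  [[0,0,-0.2417],0,6],
  [[0,0,-0.2417],0,6],
])

```text
time: 36.05
tool_pos: [0.4921, -0.2328, 0.2384]
orientation: [3.14, 0.062, 0.003]
force: [-1.0, 0.3, -0.4]
opening: 0.0131
grip_force: 49.3
```

```bash
python3 - <<'E'
from h import *
plan([(493,180,236,7),(531.7,241,236,9.2)],54)
E
```

```text
t 36.05 at [ 492.1 -232.8  238.4] yaw 2.24 tilt [ 0.0016 -0.0011 -1.    ] F [-1.   0.3 -0.4] open 13.1 grip 49.3
([2.1, -51.6, 0.2], -0.6)
([4.3, -103.1, 0.5], -1.2)
([6.4, -154.7, 0.7], -1.8)
([8.5, -206.2, 1.0], -2.4)
([10.7, -257.8, 1.2], -3.0)
([12.8, -309.3, 1.5], -3.6)
([14.9, -360.9, 1.7], -4.2)
([17.0, -412.4, 2.0], -4.8)
([37.6, -442.1, 2.0], -5.9)
([58.1, -471.9, 1.9], -7.0)
```

Converted, -472 mm / 600 = -0.7867, -442 mm / 600 = -0.7367, -7 degrees / 360 = -0.0194.

>>> move_arm([
  [[0.0033,-0.0867,0],-0.0028,6],
  [[0.0067,-0.1717,0],-0.0028,6],
  [[0.01,-0.2583,0],-0.0056,6],
  [[0.0133,-0.3433,0],-0.0056,6],
  [[0.0183,-0.43,0],-0.0083,6],
  [[0.0217,-0.515,0],-0.0111,6],
  [[0.025,-0.6017,0],-0.0111,6],
  [[0.0283,-0.6867,0],-0.0139,6],
  [[0.0625,-0.7367,0],-0.0167,6],
  [[0.0967,-0.7867,0],-0.0194,6],
])

```text
time: 37.3
tool_pos: [0.5309, 0.242, 0.236]
orientation: [3.13, 0.255, -0.003]
force: [1.5, -0.6, -0.7]
opening: 0.0132
grip_force: 49.3
```

>>> move_arm([
  [[0,0,0],0,6],
  [[0,0,0],0,6],
  [[0,0,0],0,6],
  [[0,0,0],0,6],
])

```text
time: 37.8
tool_pos: [0.5311, 0.2402, 0.2375]
orientation: [3.13, 0.251, 0.001]
force: [0.9, 0.3, -0.4]
opening: 0.0134
grip_force: 49.3
```

```bash
python3 - <<'E'
from h import *
im,d,P=cloud("wrist"); bars(P,.1,.135,150,(.4,.57,.1,.3))
plan([(531.7,241,92,9.2)],200)
E
```

```text
[354, 161, 19, 54, 918] c 539.7 194.5 wh 49.6 14.4 9.5 z [0.1047 0.1222 0.1236]
t 37.85 at [531.2 240.4 237.5] yaw 9.17 tilt [ 7.e-04 -9.e-04 -1.e+00] F [ 0.   0.5 -0.6] open 13.1 grip 49.3
([0.6, -0.7, 145.5], -0.0)
```

Converted, 92 mm / 600 = 0.1533, 86 mm / 600 = 0.1433.

>>> move_arm([
  [[0.0008,0.0005,0.0417],0,6],
  [[0.0008,0.0005,0.0833],0,6],
  [[0.0008,0.0005,0.1067],0,6],
  [[0.0008,0.0005,0.1167],0,6],
  [[0.0008,0.0005,0.125],0,6],
  [[0.0008,0.0005,0.1333],0,6],
  [[0.0008,0.0005,0.1433],0,6],
  [[0.0008,0.0005,0.1533],0,6],
])

```text
time: 38.85
tool_pos: [0.5318, 0.2411, 0.145]
orientation: [3.131, 0.253, 0.0]
force: [-0.0, 0.1, -0.5]
opening: 0.0133
grip_force: 49.3
```

>>> move_arm([
  [[0,0,0.0167],0,6],
  [[0,0,0.0333],0,6],
  [[0,0,0.05],0,6],
  [[0,0,0.0667],0,6],
  [[0,0,0.0767],0,6],
  [[0,0,0.0833],0,6],
  [[0,0,0.0883],0,6],
  [[0,0,0.0883],0,6],
])

```text
time: 39.85
tool_pos: [0.5319, 0.2413, 0.0931]
orientation: [3.131, 0.253, 0.001]
force: [-1.3, -1.4, 5.1]
opening: 0.0134
grip_force: 50.0
```

Converted, -95 mm / 600 = -0.1583, -70 mm / 600 = -0.1167.

>>> move_arm([
  [[0,0,0],0,15],
  [[0,0,0],0,30],
  [[0,0,0],0,35],
  [[0,0,-0.0167],0,35],
  [[0,0,-0.0583],0,35],
  [[0,0,-0.1167],0,35],
  [[0,0,-0.1583],0,35],
  [[0,0,-0.1583],0,35],
  [[0,0,-0.1583],0,35],
])

```text
time: 40.98
tool_pos: [0.5314, 0.2407, 0.1867]
orientation: [3.131, 0.253, -0.001]
force: [-0.3, -0.7, -1.1]
opening: 0.035
grip_force: 0.0
```

```bash
python3 - <<'E'
from h import *
im,d,P=cloud("wrist"); bars(P,.1,.135,150,(.4,.57,.1,.3)); bars(P,.045,.07,150,(.43,.56,-.08,.11))
plan([(497,150,190,7),(494,-280.7,180,2.3)],58)
E
```

```text
[306, 171, 18, 66, 1139] c 531.2 241.4 wh 50.0 13.7 9.0 z [0.1143 0.1219 0.123 ]
[362, 171, 25, 66, 1407] c 539.4 194.1 wh 49.7 14.5 9.2 z [0.1045 0.1216 0.123 ]
[450, 219, 36, 50, 1256] c 495.0 71.2 wh 49.8 20.8 2.3 z [0.0478 0.0622 0.0639]
t 41.02 at [531.1 240.6 186.3] yaw 9.24 tilt [-1.5e-03 -8.0e-04 -1.0e+00] F [ 0.1 -0.1 -0.5] open 34.9 grip 0.0
([-24.1, 42.0, -1.8], 1.1)
([-48.2, 83.9, -3.6], 2.2)
([-57.3, 137.0, -2.3], 2.8)
([-66.3, 190.1, -1.0], 3.4)
([-75.3, 243.2, 0.3], 4.0)
([-84.3, 296.3, 1.6], 4.6)
([-93.3, 349.3, 2.8], 5.2)
([-102.3, 402.4, 4.1], 5.8)
([-111.4, 455.5, 5.4], 6.4)
([-120.4, 508.6, 6.7], 6.9)
```

The plug has been knocked to about (495,71) but still stands. Continuing with the last new card.

Converted, 508 mm / 600 = 0.8467, 455 mm / 600 = 0.7583, 7 degrees / 360 = 0.0194.

>>> move_arm([
  [[-0.04,0.07,-0.0033],0.0028,35],
  [[-0.08,0.14,-0.0067],0.0056,35],
  [[-0.095,0.2283,-0.0033],0.0083,35],
  [[-0.11,0.3167,-0.0017],0.0083,35],
  [[-0.125,0.405,0],0.0111,35],
  [[-0.14,0.4933,0.0033],0.0139,35],
  [[-0.155,0.5817,0.005],0.0139,35],
  [[-0.17,0.67,0.0067],0.0167,35],
  [[-0.185,0.7583,0.0083],0.0181,35],
  [[-0.2,0.8467,0.0117],0.0194,35],
])

```text
time: 42.28
tool_pos: [0.4941, -0.2811, 0.1791]
orientation: [-3.14, -0.061, 0.002]
force: [0.8, -0.2, -0.0]
opening: 0.0349
grip_force: 0.0
```

>>> move_arm([
  [[0,0,0],0,35],
  [[0,0,0],0,35],
  [[0,0,0],0,35],
  [[0,0,0],0,35],
])

```text
time: 42.78
tool_pos: [0.4952, -0.2783, 0.1804]
orientation: [3.141, 0.065, -0.0]
force: [-0.5, -0.4, -0.8]
opening: 0.0351
grip_force: 0.0
```

```bash
python3 - <<'E'
from h import *
im,d,P=cloud("wrist"); bars(P,.1,.135,150,(.4,.56,-.35,-.1))
plan([(494,-280.8,91,2.3)],200)
E
```

```text
[119, 174, 43, 67, 2172] c 489.3 -139.6 wh 49.5 15.4 1.8 z [0.1026 0.1212 0.1234]
[183, 174, 34, 68, 1815] c 490.6 -186.9 wh 50.5 14.4 2.1 z [0.1029 0.1219 0.1235]
[310, 175, 19, 68, 1237] c 493.7 -281.2 wh 50.2 14.0 2.4 z [0.1128 0.1223 0.1235]
t 42.83 at [ 495.1 -278.6  180.5] yaw 2.35 tilt [ 1.e-04 -3.e-04 -1.e+00] F [ 0.1 -0.1 -0.4] open 35.2 grip 0.0
([-1.2, 2.2, 89.5], 0.1)
```

>>> move_arm([
  [[-0.0017,0.0017,0.05],0,35],
  [[-0.0017,0.0017,0.1],0,35],
  [[-0.0017,0.0017,0.1333],0,35],
  [[-0.0017,0.0017,0.1467],0,35],
  [[-0.0017,0.0017,0.1467],0,20],
  [[-0.0017,0.0017,0.1467],0,6],
  [[-0.0017,0.0017,0.1467],0,6],
  [[-0.0017,0.0017,0.1467],0,6],
  [[-0.0017,0.0017,0.1467],0,6],
])

```text
time: 43.95
tool_pos: [0.4944, -0.281, 0.0931]
orientation: [3.14, 0.061, 0.002]
force: [-0.5, 0.5, 3.4]
opening: 0.0132
grip_force: 50.4
```

Converted, -145 mm / 600 = -0.2417, -130 mm / 600 = -0.2167.

>>> move_arm([
  [[0,0,-0.0083],0,6],
  [[0,0,-0.0333],0,6],
  [[0,0,-0.075],0,6],
  [[0,0,-0.125],0,6],
  [[0,0,-0.175],0,6],
  [[0,0,-0.2167],0,6],
  [[0,0,-0.2417],0,6],
  [[0,0,-0.2417],0,6],
])

```text
time: 44.95
tool_pos: [0.4944, -0.2809, 0.2385]
orientation: [3.14, 0.062, 0.003]
force: [0.3, 0.3, -1.3]
opening: 0.0132
grip_force: 49.9
```

```bash
python3 - <<'E'
from h import *
plan([(488,143,236,8),(547,146,236,9.2)],62)
E
```

```text
t 44.95 at [ 494.4 -280.9  238.5] yaw 2.25 tilt [ 0.0018 -0.0014 -1.    ] F [ 0.3  0.3 -1.3] open 13.2 grip 49.9
([1.5, -60.5, 0.3], -0.8)
([2.9, -121.1, 0.6], -1.6)
([4.4, -181.6, 0.8], -2.5)
([5.8, -242.2, 1.1], -3.3)
([7.3, -302.7, 1.4], -4.1)
([8.7, -363.3, 1.7], -4.9)
([10.2, -423.8, 2.0], -5.8)
([69.2, -424.5, 2.1], -7.0)
```

Converted, -431 mm / 600 = -0.7183, -363 mm / 600 = -0.605, -2.5 degrees / 360 = -0.0069.

>>> move_arm([
  [[0.0025,-0.1,0],-0.0028,6],
  [[0.005,-0.2017,0],-0.0056,6],
  [[0.0067,-0.3017,0],-0.0069,6],
  [[0.01,-0.4033,0],-0.0083,6],
  [[0.0117,-0.5033,0],-0.0111,6],
  [[0.015,-0.605,0],-0.0139,6],
  [[0.0167,-0.7133,0],-0.0167,6],
  [[0.05,-0.7183,0],-0.0181,6],
  [[0.0833,-0.715,0],-0.0194,6],
  [[0.1167,-0.71,0],-0.0194,6],
])

```text
time: 46.2
tool_pos: [0.547, 0.1478, 0.2358]
orientation: [3.131, 0.255, -0.004]
force: [0.3, -0.3, -1.2]
opening: 0.0133
grip_force: 49.9
```

>>> move_arm([
  [[0,0,0],0,6],
  [[0,0,0],0,6],
  [[0,0,0],0,6],
  [[0,0,0],0,6],
])

```text
time: 46.7
tool_pos: [0.5469, 0.1475, 0.2374]
orientation: [3.131, 0.253, 0.001]
force: [-0.2, -0.6, -1.4]
opening: 0.0132
grip_force: 51.3
```

```bash
python3 - <<'E'
from h import *
im,d,P=cloud("wrist"); bars(P,.1,.135,150,(.4,.57,.1,.3)); save(im,"w6")
plan([(547.7,146.4,92,9.2)],200)
E
```

```text
[207, 162, 25, 54, 1093] c 531.8 241.1 wh 49.6 14.5 9.2 z [0.103  0.1219 0.1235]
[258, 162, 20, 54, 916] c 539.5 194.2 wh 49.9 14.5 9.5 z [0.1057 0.1223 0.1236]
t 46.75 at [547.  147.5 237.5] yaw 9.23 tilt [ 6.e-04 -7.e-04 -1.e+00] F [-0.4  0.6 -0.3] open 13.3 grip 51.3
([0.4, 1.1, 145.5], 0.0)
```

View pics/w6.png

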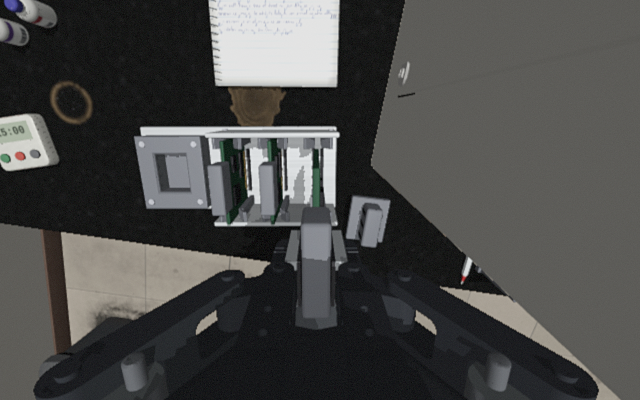

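The card is over slot 0, the old two slots are filled, and the plug stands at (368,220), clear of the fingers' height. Lowering.

Converted, 92 mm / 600 = 0.1533, 1.2 mm / 600 = 0.002.

>>> move_arm([
  [[0.0008,0.002,0.0417],0,6],
  [[0.0008,0.002,0.0833],0,6],
  [[0.0008,0.002,0.1067],0,6],
  [[0.0008,0.002,0.1167],0,6],
  [[0.0008,0.002,0.125],0,6],
  [[0.0008,0.002,0.1333],0,6],
  [[0.0008,0.002,0.1433],0,6],
  [[0.0008,0.002,0.1533],0,6],
])

```text
time: 47.75
tool_pos: [0.5478, 0.147, 0.1454]
orientation: [3.131, 0.254, 0.0]
force: [-4.9, 1.9, 1.4]
opening: 0.0131
grip_force: 51.4
```

Converted, 53 mm / 600 = 0.0883, 50 mm / 600 = 0.0833.

>>> move_arm([
  [[0,0,0.0167],0,6],
  [[0,0,0.0333],0,6],
  [[0,0,0.05],0,6],
  [[0,0,0.0667],0,6],
  [[0,0,0.0767],0,6],
  [[0,0,0.0833],0,6],
  [[0,0,0.0883],0,6],
  [[0,0,0.0883],0,6],
])

```text
time: 48.75
tool_pos: [0.5477, 0.1468, 0.0931]
orientation: [3.131, 0.253, -0.001]
force: [-7.7, 0.9, 7.0]
opening: 0.0129
grip_force: 52.4
```

Converted, -95 mm / 600 = -0.1583, -70 mm / 600 = -0.1167.

>>> move_arm([
  [[0,0,0],0,15],
  [[0,0,0],0,30],
  [[0,0,0],0,35],
  [[0,0,-0.0167],0,35],
  [[0,0,-0.0583],0,35],
  [[0,0,-0.1167],0,40],
  [[0,0,-0.1583],0,40],
  [[-0.0417,0,-0.1583],0,40],
  [[-0.0833,0.0167,-0.1583],0,40],
  [[-0.0833,0.0167,-0.1583],0,40],
])

```text
time: 50.0
tool_pos: [0.5007, 0.1267, 0.1878]
orientation: [3.128, 0.249, 0.004]
force: [-0.3, -0.2, 0.4]
opening: 0.04
grip_force: 0.0
```

>>> move_arm([
  [[0,0,0],0,40],
  [[0,0,0],0,40],
  [[0,0,0],0,40],
])

```text
time: 50.38
tool_pos: [0.5005, 0.1291, 0.1872]
orientation: [-3.131, -0.254, -0.0]
force: [-0.5, 0.2, 0.4]
opening: 0.0399
grip_force: 0.0
```

```bash
python3 - <<'E'
from h import *
im,d,P=cloud("wrist"); save(im,"w7"); bars(P,.1,.135,150,(.4,.57,.1,.3)); bars(P,.055,.07,150,(.43,.56,-.08,.11)); bars(P,.027,.07,150,(.43,.56,-.08,.115))
plan([(495,71,120,2.3),(495,71,39,2.3)],45)
E
```

```text
[159, 110, 39, 69, 2059] c 531.2 240.6 wh 49.9 14.7 9.7 z [0.1029 0.1217 0.1234]
[226, 110, 29, 68, 1665] c 539.5 193.9 wh 49.1 14.7 8.9 z [0.1045 0.1221 0.1235]
[293, 111, 20, 68, 1272] c 546.2 146.5 wh 49.1 13.9 9.1 z [0.121  0.1224 0.1236]
[359, 177, 28, 50, 1015] c 494.8 70.1 wh 50.0 21.9 2.2 z [0.0588 0.0632 0.0646]
[342, 165, 53, 62, 2498] c 494.7 70.2 wh 60.1 50.2 2.0 z [0.0322 0.0348 0.0642]
t 50.42 at [500.4 129.1 187.2] yaw 9.28 tilt [-1.e-04  6.e-04 -1.e+00] F [ 0.4 -0.1 -0.3] open 40.3 grip 0.0
([-7.3, 28.3, 33.6], 3.5)
([-14.7, 56.5, 67.1], 7.0)
([-14.7, 56.6, 107.6], 7.0)
([-14.7, 56.6, 148.1], 7.0)
```

View pics/w7.png

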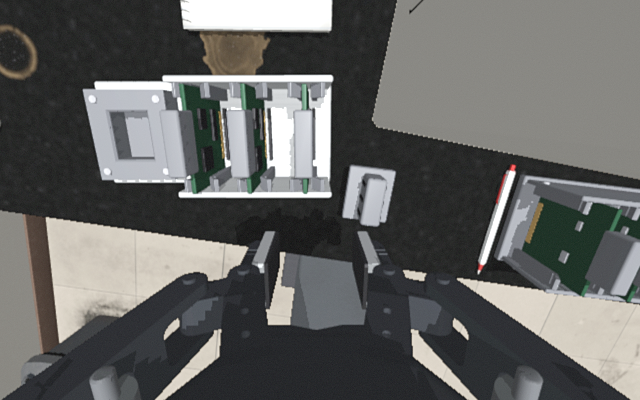

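All three new cards stand at equal height; the plug is upright at (370,195), i.e. (495,70). Grasping it with a 40 mm opening.

Converted, 147 mm / 600 = 0.245, 142 mm / 600 = 0.2367, 7 degrees / 360 = 0.0194.

>>> move_arm([
  [[-0.0117,0.0467,0.0333],0.0097,40],
  [[-0.025,0.095,0.0667],0.0194,40],
  [[-0.025,0.095,0.125],0.0194,40],
  [[-0.025,0.095,0.175],0.0194,40],
  [[-0.025,0.095,0.2167],0.0194,40],
  [[-0.025,0.095,0.2367],0.0194,40],
  [[-0.025,0.095,0.245],0.0194,40],
  [[-0.025,0.095,0.245],0.0194,40],
])

```text
time: 51.42
tool_pos: [0.4949, 0.0703, 0.0407]
orientation: [-3.141, -0.062, -0.001]
force: [-0.1, 0.0, 0.4]
opening: 0.04
grip_force: 0.0
```

>>> move_arm([
  [[0,0,0],0,30],
  [[0,0,0],0,15],
  [[0,0,0],0,10],
  [[0,0,0],0,10],
  [[0,0,0],0,10],
  [[0,0,0],0,10],
], force=60)

```text
time: 52.18
tool_pos: [0.4953, 0.07, 0.0412]
orientation: [3.141, 0.061, 0.003]
force: [-0.2, -0.7, 6.1]
opening: 0.0194
grip_force: 59.8
```

Converted, -205 mm / 600 = -0.3417, -185 mm / 600 = -0.3083.

>>> move_arm([
  [[0,0,-0.0167],0,10],
  [[0,0,-0.05],0,10],
  [[0,0,-0.1083],0,10],
  [[0,0,-0.175],0,10],
  [[0,0,-0.2417],0,10],
  [[0,0,-0.3083],0,10],
  [[0,0,-0.3417],0,10],
  [[0,0,-0.3417],0,10],
  [[0,0,-0.3417],0,10],
])

```text
time: 53.3
tool_pos: [0.4937, 0.0701, 0.2446]
orientation: [3.141, 0.062, -0.002]
force: [0.2, 0.5, -3.2]
opening: 0.0186
grip_force: 59.0
```

```bash
python3 - <<'E'
from h import *
plan([(500,180,240,8),(518.6,325,225,9.2)],42)
E
```

```text
t 53.3 at [493.7  70.1 244.6] yaw 2.26 tilt [-1.3e-03 -4.0e-04 -1.0e+00] F [ 0.2  0.5 -3.2] open 18.6 grip 59.0
([3.6, -36.5, 1.5], -1.9)
([7.1, -73.1, 3.0], -3.8)
([10.7, -109.6, 4.5], -5.7)
([16.7, -145.7, 8.2], -6.0)
([22.8, -181.7, 12.0], -6.3)
([28.9, -217.7, 15.7], -6.6)
([35.0, -253.8, 19.4], -6.9)
```

Converted, -253 mm / 600 = -0.4217, -218 mm / 600 = -0.3633, -7 degrees / 360 = -0.0194.

>>> move_arm([
  [[0.0067,-0.0617,0],-0.0056,10],
  [[0.0117,-0.1217,0],-0.0111,10],
  [[0.0183,-0.1833,0],-0.0167,10],
  [[0.0283,-0.2433,0],-0.0167,10],
  [[0.0383,-0.3033,0],-0.0181,10],
  [[0.0483,-0.3633,0.0167],-0.0194,10],
  [[0.0583,-0.4217,0.0333],-0.0194,10],
  [[0.0583,-0.4217,0.0333],-0.0194,10],
  [[0.0583,-0.4217,0.0333],-0.0194,10],
  [[0.0583,-0.4217,0.0333],-0.0194,10],
])

```text
time: 54.55
tool_pos: [0.52, 0.3227, 0.2251]
orientation: [3.13, 0.25, -0.0]
force: [-0.3, -0.5, -2.8]
opening: 0.0186
grip_force: 59.6
```

```bash
python3 - <<'E'
from h import *
im,d,P=cloud("wrist"); save(im,"w8"); bars(P,.1,.135,150,(.4,.57,.1,.3)); print(); bars(P,.034,.044,150,(.42,.62,.25,.42)); print()
bars(P,.185,.2,80,(.42,.62,.25,.42))
plan([(518.8,324.3,100,9.2)],400)
E
```

```text
[438, 165, 31, 56, 1356] c 539.6 194.7 wh 49.9 14.9 8.9 z [0.1027 0.1216 0.1236]
[390, 166, 25, 56, 1146] c 531.6 241.8 wh 49.6 14.7 9.9 z [0.104  0.1222 0.1236]
[484, 166, 39, 56, 1506] c 546.6 147.3 wh 49.3 15.4 8.9 z [0.1022 0.1212 0.1234]

[281, 139, 68, 48, 2233] c 534.7 325.8 wh 56.5 78.2 9.1 z [0.0385 0.0398 0.0411]

t 54.6 at [520.1 322.7 225.3] yaw 9.12 tilt [ 4.e-04 -1.e-03 -1.e+00] F [-0.6 -0.4 -2. ] open 18.8 grip 59.6
([-1.1, -1.9, 125.3], -0.1)
```

View pics/w8.png

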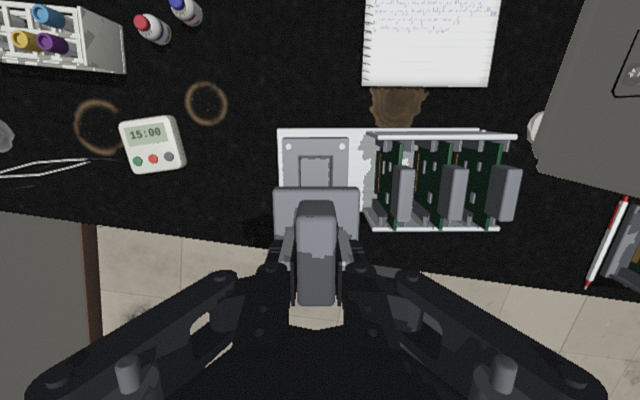

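The plug hangs over the socket (hole visible at about (315,170)). Lowering to just above the mouth.

Converted, 139 mm / 600 = 0.2317, -1.3 mm / 600 = -0.0022.

>>> move_arm([
  [[-0.0022,-0.0012,0.05],0,10],
  [[-0.0022,-0.0012,0.1],0,10],
  [[-0.0022,-0.0012,0.15],0,10],
  [[-0.0022,-0.0012,0.1917],0,10],
  [[-0.0022,-0.0012,0.22],0,10],
  [[-0.0022,-0.0012,0.2317],0,10],
  [[-0.0022,-0.0012,0.2317],0,10],
])

```text
time: 55.48
tool_pos: [0.5183, 0.3246, 0.0865]
orientation: [-3.131, -0.253, -0.0]
force: [0.6, -0.5, -1.8]
opening: 0.0188
grip_force: 59.6
```

Converted, 12 mm / 600 = 0.02, 9 mm / 600 = 0.015.

>>> move_arm([
  [[0.0005,0.0007,0.005],0,10],
  [[0.0005,0.0007,0.01],0,10],
  [[0.0005,0.0007,0.015],0,10],
  [[0.0005,0.0007,0.02],0,10],
  [[0.0005,0.0007,0.02],0,10],
])

```text
time: 56.1
tool_pos: [0.5183, 0.3242, 0.0739]
orientation: [3.131, 0.253, -0.001]
force: [-0.5, -0.8, -2.7]
opening: 0.0189
grip_force: 59.6
```

Converted, 18.5 mm / 600 = 0.0308, 17 mm / 600 = 0.0283.

>>> move_arm([
  [[0,0,0.0067],0,10],
  [[0,0,0.0133],0,10],
  [[0,0,0.02],0,10],
  [[0,0,0.025],0,10],
  [[0,0,0.0283],0,10],
  [[0,0,0.0308],0,10],
  [[0,0,0.0308],0,10],
])

```text
time: 56.98
tool_pos: [0.5184, 0.3243, 0.0572]
orientation: [3.13, 0.253, 0.0]
force: [-3.6, -3.9, 7.2]
opening: 0.0185
grip_force: 60.8
```

Converted, -180 mm / 600 = -0.3, -130 mm / 600 = -0.2167.

>>> move_arm([
  [[0,0,0.0017],0,10],
  [[0,0,0.0017],0,10],
  [[0,0,0],0,20],
  [[0,0,0],0,40],
  [[0,0,0],0,50],
  [[0,0,-0.0167],0,50],
  [[0,0,-0.0667],0,50],
  [[0,0,-0.1333],0,50],
  [[0,0,-0.2167],0,50],
  [[0,0,-0.3],0,50],
])

```text
time: 58.22
tool_pos: [0.5183, 0.3245, 0.238]
orientation: [-3.131, -0.254, -0.001]
force: [0.3, 0.1, -0.2]
opening: 0.0497
grip_force: 0.0
```

Converted, 110 mm / 600 = 0.1833, 80 mm / 600 = 0.1333.

>>> move_arm([
  [[0,0.0667,-0.05],0,50],
  [[-0.0333,0.1333,-0.1],0,50],
  [[-0.05,0.1833,-0.1167],0,50],
  [[-0.05,0.1833,-0.1167],0,50],
  [[-0.05,0.1833,-0.1167],0,50],
  [[-0.05,0.1833,-0.1167],0,50],
])

```text
time: 58.98
tool_pos: [0.5059, 0.2125, 0.3054]
orientation: [-3.13, -0.257, 0.001]
force: [0.3, 0.1, 1.1]
opening: 0.0501
grip_force: 0.0
```

```bash
python3 - <<'E'
from h import *
im,d,P=cloud("wrist"); save(im,"w9"); B=(.4,.57,-.35,.4)
bars(P,.1,.135,150,B); print(); bars(P,.07,.086,150,(.47,.56,.28,.38)); print(); bars(P,.043,.055,150,(.47,.57,.28,.38))
im,d,P=cloud("top"); print(); bars(P,.108,.135,40,B)
plan([(500,200,300,5)],400)
E
```

```text
[289, 128, 14, 44, 551] c 531.6 241.3 wh 49.1 14.0 9.1 z [0.118  0.1224 0.1236]
[330, 128, 13, 44, 551] c 539.5 194.2 wh 49.3 14.0 9.7 z [0.1173 0.1224 0.1238]
[368, 129, 17, 44, 641] c 546.2 146.6 wh 49.6 14.3 9.5 z [0.1052 0.122  0.1236]
[563, 210, 39, 42, 1041] c 488.6 -138.0 wh 50.0 17.1 1.2 z [0.1018 0.1174 0.123 ]
[596, 214, 42, 42, 1105] c 490.4 -184.8 wh 50.2 16.8 2.0 z [0.1016 0.1168 0.123 ]

[224, 126, 20, 39, 640] c 518.8 324.4 wh 49.1 21.8 9.4 z [0.0731 0.0793 0.0808]

[220, 122, 39, 43, 804] c 518.5 324.6 wh 58.6 50.5 9.1 z [0.0476 0.0494 0.051 ]

[297, 173, 39, 2, 58] c 568.9 26.0 wh 118.2 2.2 89.8 z [0.1096 0.1166 0.1306]
[402, 172, 35, 2, 56] c 569.2 -294.2 wh 109.3 1.6 90.0 z [0.1109 0.1252 0.1312]
[274, 174, 7, 16, 73] c 545.9 147.2 wh 47.7 14.2 9.7 z [0.1157 0.121  0.1254]
[367, 191, 6, 16, 80] c 489.3 -137.4 wh 47.9 14.4 1.9 z [0.1126 0.1205 0.1249]
[382, 190, 6, 17, 85] c 491.2 -184.2 wh 49.4 13.9 2.6 z [0.1117 0.1195 0.1247]
t 59.08 at [506.  212.3 305.3] yaw 9.38 tilt [-1.1e-03  7.0e-04 -1.0e+00] F [ 0.5 -1.   0.4] open 49.8 grip 0.0
([-8.0, 11.1, 5.3], 4.4)
```

View pics/w9.png

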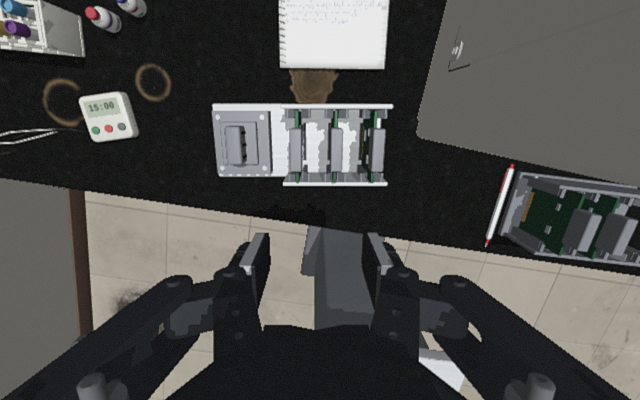

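The picture shows the plug seated at (235,145), with flange and bar heights as at the start. The three new cards are in the cage (cols 295/336/375) and the two old cards are home in the carrier.

```bash
python3 -c "
from station import bot
print(bot.finish_job())"
```

```text
the job is handed in; nothing more can be done
None
```

The job is done and handed in at about 59 s of robot time: the plug was pulled first, both old cards are home in the carrier, all three new cards are seated in the cage, and the plug is back fully home.

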